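# Park the dripping baskets on the fold-out hook while the board goes into its drying rest

## Robot

A 6-joint arm with a two-finger parallel gripper is mounted at the origin on a cart in front of the work surface, level with it; the furniture and walls round the work are solid. World frame = base frame: x ahead of the robot, y to its left, z up, the work surface at z = 0. Lengths are in m, angles in rad, forces in N, time in s.
With the tool pointing down it reaches from about 0.3 to 1 m from the base axis. Payload 5.1 kg.
Tool frame: the origin (TCP) lies on the centre line of the jaws, within the pads' length; the fingertips stand 19 mm ahead of it and the grasp point (between the pads) is the TCP; z points along the fingers, y is the line along which they close (so a half turn about z gives the same grasp; the last joint's range is limited). The gripper opens to 95 mm and grips with 3 to 60 N. Pads are 20 mm wide; open, the fingers measure 119 mm over their backs; the gripper's body (75 mm by 180 mm) begins 59 mm behind the grasp point.
Start: joints at [1.067, 0.124, 1.65, -0, 1.367, -0.083], TCP at [0.266, 0.593, 0.234] pointing down, gripper open.
Joint ranges: [-2.61, 2.61], [-1.02, 2.33], [0.03, 2.71], [-1.35, 4.49], [0.32, 2.68], [-2.91, 2.91]. Speed limits (rad/s): [2.57, 2.57, 3.14, 3.14, 3.14, 3.14].

## Interface

Orientations are given as a unit quaternion [w, x, y, z].
In Python, from plant import bot gives the robot as it stands. The module is installed in compiled form; this text tells all that it offers.
- The arm moves only by the shell command python3 -m pendant 'ROWS' [FORCE]. ROWS is a JSON object of lists of equal length, an entry for each row: "fingers": the finger opening in mm, from 0 to 95.1; "dp": the shift along the tool's x, y, z in mm, a list of three; "roll": the turn about the tool's z in degrees. A call has 1 to 12 rows; each row shifts and turns the commanded pose from where the row before left it, along the tool's axes as they then stand; what a row does not reach is not made up. A row lasts 1/12 s, in which the tool goes at most 41.7 mm and 7.16 degrees, less where a joint would pass 70% of its speed; a pose out of reach is approached as far as the arm can. A call is refused whole if a number of a shift passes 41.7 or a number of a turn 7.16, either way. A call with a gripper value outside its range is refused whole. The fingers move at their own pace and stop on an object; FORCE is the grip in N (left out, the last holds). Time passes only in rows, so rows that do not move let the fingers close. It gives the time, the measured TCP pose, the force, the opening and the grip force at its end, in the units of the state.
- bot.read_state(): the state, without advancing time (a new reading comes with each control period).
- bot.camera(name): name is "side" or "top" or "wrist"; returns the picture (480x640x3 uint8, red, green, blue); there is no depth.
- bot.camera_model(name): a dict with "camera_matrix" (3x3 intrinsics, pixels), "R" (3x3) and "t" (3): a world point X has camera coordinates R X + t; the wrist camera has in their place "hand_eye" (4x4, takes a point from camera to tool coordinates, whose origin is the TCP and whose axes are the flange's). Camera axes: x right, y down, z forward; pixel columns grow to the right and rows downward; lengths in m; the calibration is good to about 2 mm. A picture is of the moment at which its call begins: read the wrist's pose just before it. camera_model takes no time and is no camera call.
- bot.hand_in(): hands the job in; it is judged then, once.
Trained networks look in the newest picture that a camera, given by its name, has taken for a name from the list of things; names that differ only in an ending like _2 or _b are one class to them, and where a whole thing is asked for, a point or a joint stands for the part that bears it (a point fixed in the world has none). Each returns a list of dicts, best first, with "conf" (0 to 1); they miss things now and then, are a little off and sometimes report something else, mostly with a low value. They report only what shows in the picture. A call takes as long as a camera call.
- bot.trace(camera, target): "mask" (480x640 bool, what is visible of it) and "box" ([left, top, right, bottom] in pixels, round what is visible of it).
- bot.tip_of(camera, target): "centre" ([column, row] in pixels: a listed point, or the origin of a listed thing).
The state is a dict: "time_s": time; "q": joint angles; "joint_velocities": joint speeds; "joint_efforts": joint torques, N m; "ee_pos": TCP position; "tool_rot": TCP orientation; "force": force on the tool from outside, world axes, zero at the start; "moment": the same for the moment, N m; "opening": opening from 0.0 (shut) to 1.0 (fully open); "grasp_force": force on a finger pad.
Only numpy, scipy, OpenCV 4.12 (cv2) and the standard library are available. Lean on these libraries where they do the work, as an engineer would, in place of code of your own. Each camera call takes 0.05 s, during which the arm holds its last target. There are 200 camera calls.

## Task

The rinsed steel baskets are standing in the drying rest where the wooden board has to go. Swing out the folding hook arm fully, hang every basket on it by its handle so that they drip, and while they all hang take the board out of its slotted holder and lean it, on its long edge and clearly slanting, against the back rail of the rest. Then take the baskets off again, stand them upright on the draining mat, and fold the empty hook flat against its panel; leave the kitchen things round about where they are.

Things in the scene. Friction and masses are not known exactly. Their poses are not given: they have to be found in the camera images.
- hook_stand: Fixed upright white panel (16 mm thick, 210 mm wide, top at 190 mm) facing the robot. Origin: worktop level under its centre; x away from the robot, y left along the panel, z up. The steel hook arm turns on a vertical pin at x -43, y +90 mm in brackets below it; folded, it lies along the panel towards -y, its bar 35 mm in front of the panel's face.
- hook_arm (a joint): Angle of the hook arm: 0 = folded flat along the panel (pointing to the panel's -y), growing as it swings out towards the robot to a stop at 1.571 = straight out from the panel (-x of hook_stand). Light friction (0.06 N m): it stays where it is left. Beware of the wall cabinet above: its front is at world x 0.65, its underside 0.64 m above the worktop, so keep lifts low beyond x 0.55.
- hook_root (a point): Point on the hinge axis at the height of the arm's centre line, 165 mm above the worktop. Frame turns with the arm: -y points along the arm to its tip, z up. The arm is a round bar, 8 mm diameter, with room for three baskets one behind another, e.g. 50, 96 and 142 mm from here. A basket hung on it has its underside about 64 mm above the worktop.
- hook_tip (a point): End of the arm's centre line, 172 mm from hook_root. Here the bar turns up into a retaining post (8 mm diameter, with a 12 mm black ball) whose top is 14 mm above this point; a basket's handle window must be passed over it from the end, along the arm.
- drying_rest: Fixed wooden ledge 120 (x) by 235 mm (y), top 10 mm above the worktop, with an 18 mm high lip at x -55 to -45 mm and a round back rail (10 mm diameter, along y) at x +45 mm, centre 100 mm high, and a second one below it, 35 mm high. Origin: worktop level under its centre; x away from the robot. The board's foot goes mid-ledge; with the foot's centre at x = 0 the board leans about 0.3 rad.
- board: Light wooden board, 14 mm thick (x), 180 mm long (y), 160 mm high (z), about 0.3 kg. Origin: centre of its lower long edge; z runs up the board. It starts upright in the slot of board_holder; pinch it across its thickness at the middle of its top edge. Leaned on the rail it should slant 0.1 to 0.75 rad, parallel to the rail.
- board_top (a point): Centre of the board's upper long edge, 160 mm from its origin. (The room: a solid wall closes the right side at world y = -0.42.)
- board_holder: Fixed grey holder 80 x 150 mm with a slot 20 mm wide along y between two ribs; slot floor 12 mm, ribs' top 44 mm above the worktop. Origin: worktop level under its centre. It and the mat change places from start to start.
- mat: Fixed dark ribbed draining mat, 110 (x) by 220 mm (y), 4 mm thick. Origin: centre of its underside. Baskets finally stand on it in any order and direction; places at y = -65, 0 and +65 mm leave room for the fingers.
- basket_a: Square open steel basket 46 x 46 x 55 mm, 0.12 kg, weighted foot, with a rigid upright handle: two side straps and a wooden grip bar 9 mm thick (x), 50 mm long (y), 105 to 145 mm above the underside (97 at its two ends: a 21 mm wide notch seats on the hook). Window below: 40 mm wide, from 55 mm height. Pinch the bar across x, fingertips above 112 mm. Origin: centre of the underside; z up.
- basket_b: Another basket exactly like basket_a. Two or three baskets stand in a row on the drying rest at the start, grip bars roughly along it; an absent one reads None throughout.
- basket_c: Another basket exactly like basket_a; may be absent.
- salt: Bystander: salt shaker, 44 mm wide, 90 mm high, standing in the middle of the worktop. Origin at its foot. Leave it alone.
- garlic: Bystander: garlic bulb, 60 mm, in the middle of the worktop. Origin at its foot. Leave it alone.

How it is judged:
On the way, in this order (a step that is already met when the one before it is completed fails the run):
1. the hook arm is swung out (value of joint hook_arm above 1.3 rad), for 0.2 s.
2. every basket hangs on the swung-out arm, released (value of joint hook_arm above 1.3 rad and y of basket_a in the frame of hook_root between -0.17 and -0.01 m and x of basket_a in the frame of hook_root between -0.04 and 0.04 m and height (world z) of basket_a between 0.035 and 0.095 m and angle between each of basket_a, basket_b, basket_c's own z axis and vertical below 0.6 rad and contact force between the fingers and basket_a below 0.1 N and y of basket_b in the frame of hook_root between -0.17 and -0.01 m and x of basket_b in the frame of hook_root between -0.04 and 0.04 m and height (world z) of basket_b between 0.035 and 0.095 m and contact force between the fingers and basket_b below 0.1 N and y of basket_c in the frame of hook_root between -0.17 and -0.01 m and x of basket_c in the frame of hook_root between -0.04 and 0.04 m and height (world z) of basket_c between 0.035 and 0.095 m and contact force between the fingers and basket_c below 0.1 N), for 0.5 s.
3. while all the baskets hang, the board is leaned against the back rail of the rest and released (all of step 2 and angle between board's own z axis and vertical between 0.1 and 0.75 rad and x of board in the frame of drying_rest between -0.046 and 0.04 m and y of board in the frame of drying_rest between -0.06 and 0.06 m and z of board in the frame of drying_rest between 0.004 and 0.022 m and x of board_top in the frame of drying_rest above 0.025 m and angle between the y axis of board and the y axis of drying_rest, either way round below 0.25 rad and contact force between board and drying_rest above 0.3 N and linear speed of board below 0.03 m/s and contact force between the fingers and board below 0.1 N), for 0.5 s.
At the end, for the whole second after the job is handed in: All baskets upright (0.12 rad) on the mat, centres on it; board leaning on the rest's rail, 0.1 to 0.75 rad from upright, foot on the ledge, within 60 mm of its middle and 0.25 rad of parallel; hook arm folded below 0.12 rad; all released and at rest (x of basket_a in the frame of mat between -0.053 and 0.053 m and y of basket_a in the frame of mat between -0.107 and 0.107 m and z of basket_a in the frame of mat between -0.002 and 0.01 m and angle between each of basket_a, basket_b, basket_c's own z axis and vertical below 0.12 rad and linear speed of each of basket_a, basket_b, basket_c, board below 0.03 m/s and contact force between the fingers and basket_a below 0.1 N and x of basket_b in the frame of mat between -0.053 and 0.053 m and y of basket_b in the frame of mat between -0.107 and 0.107 m and z of basket_b in the frame of mat between -0.002 and 0.01 m and contact force between the fingers and basket_b below 0.1 N and x of basket_c in the frame of mat between -0.053 and 0.053 m and y of basket_c in the frame of mat between -0.107 and 0.107 m and z of basket_c in the frame of mat between -0.002 and 0.01 m and contact force between the fingers and basket_c below 0.1 N and angle between board's own z axis and vertical between 0.1 and 0.75 rad and x of board in the frame of drying_rest between -0.046 and 0.04 m and y of board in the frame of drying_rest between -0.06 and 0.06 m and z of board in the frame of drying_rest between 0.004 and 0.022 m and x of board_top in the frame of drying_rest above 0.025 m and angle between the y axis of board and the y axis of drying_rest, either way round below 0.25 rad and contact force between board and drying_rest above 0.3 N and contact force between the fingers and board below 0.1 N and value of joint hook_arm below 0.12 rad); the robot touches nothing.
It fails at once if a bystander (salt, garlic) is shoved more than 3 cm (distance of any of salt, garlic from where it was at the start of the episode above 0.03 m).
Of basket_a, basket_b, basket_c only 2 to 3 are there at a start; the rules pass over those that are not, and their reading is None.
At some moment in a run one of basket_a, basket_b, basket_c may be knocked a few centimetres aside while the robot is not near it.
It also fails if it takes over 210 s, if anything falls off the work surface, if the arm or the gripper's body presses on something with over 40 N, if the wrist force passes 120 N, or if a joint passes its speed limit or range.

## Working session

There is one attempt and no reset: what is moved stays moved. The work goes in short steps, Python scripts to look and compute and a shell command to move; the robot and the scene stay as the last step left them, time stands still between calls to the robot, and variables do not carry over. Pictures are saved under pics/ and viewed, at most 14 in all, crops included, and the job is handed in when it is done.

```bash
mkdir -p pics; cat > h.py <<'E'
import numpy as np, cv2
from plant import bot
from scipy.spatial.transform import Rotation as Rn
def cam(n):
    m=bot.camera_model(n); K=np.array(m["camera_matrix"])
    if "R" in m: return K,np.array(m["R"]),np.array(m["t"])
    s=bot.read_state(); q=s["tool_rot"]; Rt=Rn.from_quat([q[1],q[2],q[3],q[0]]).as_matrix()
    H=np.array(m["hand_eye"]); Rc=Rt@H[:3,:3]; c=Rt@H[:3,3]+np.array(s["ee_pos"])
    return K,Rc.T,-Rc.T@c
def proj(n,X):
    K,R,t=cam(n); p=K@(R@np.array(X)+t); return p[:2]/p[2]
def onz(n,px,z):
    K,R,t=cam(n); d=R.T@np.linalg.inv(K)@np.array([px[0],px[1],1.]); c=-R.T@t
    return c+d*(z-c[2])/d[2]
def snap(n,f=None):
    im=bot.camera(n)
    if f: cv2.imwrite("pics/"+f,im[:,:,::-1])
    return im
E
python3 - <<'E'
from h import *
np.set_printoptions(precision=3,suppress=True)
s=bot.read_state(); print(s)
for n in("side","top"):
    snap(n,n+"1.png"); K,R,t=cam(n); print(n,-R.T@t)
    for k in ["hook_root","hook_tip","hook_stand","drying_rest","board","board_top","board_holder","mat","basket_a","salt","garlic"]:
        z={"hook_root":.165,"hook_tip":.165,"board":.012,"board_top":.172,"basket_a":.01}.get(k,0)
        for r in bot.tip_of(n,k)[:4]:
            if r["conf"]>.3: print(n,k,round(r["conf"],2),np.round(r["centre"]),onz(n,r["centre"],z)[:2])
print(bot.camera_model("wrist"))
E
```

```text
{'time_s': 0.0, 'q': array([ 1.067,  0.124,  1.652, -0.   ,  1.367, -0.083]), 'joint_velocities': array([ 0.001,  0.001, -0.001,  0.001, -0.   , -0.   ]), 'joint_efforts': array([  0.002, -41.762, -35.992,   0.077,   0.049,  -0.   ]), 'ee_pos': array([0.265, 0.593, 0.232]), 'tool_rot': array([-0.   ,  0.209,  0.978, -0.001]), 'force': array([-0.374, -1.475,  0.108]), 'moment': array([ 0.001, -0.028, -0.043]), 'grasp_force': 0.0, 'opening': 0.9984684843129626}
side [0.211 0.271 0.794]
side hook_root 0.9 [195. 234.] [0.698 0.104]
side hook_tip 0.74 [274. 187.] [ 0.694 -0.061]
side hook_stand 0.93 [233. 249.] [0.743 0.023]
side drying_rest 0.75 [363. 224.] [ 0.61  -0.224]
side board 0.59 [280. 270.] [ 0.633 -0.01 ]
side board 0.55 [434. 270.] [ 0.428 -0.237]
side board 0.35 [438. 270.] [ 0.424 -0.243]
side board_top 0.61 [319. 292.] [0.476 0.028]
side board_top 0.59 [453. 222.] [ 0.425 -0.233]
side board_holder 0.92 [437. 269.] [ 0.429 -0.251]
side basket_a 0.98 [336. 240.] [ 0.613 -0.145]
side basket_a 0.84 [382. 200.] [ 0.626 -0.295]
side basket_a 0.72 [366. 220.] [ 0.609 -0.228]
side
[... 247 characters left out ...]
 board 0.67 [316. 202.] [ 0.751 -0.058]
top board_top 0.87 [391. 341.] [ 0.428 -0.236]
top board_holder 0.92 [385. 347.] [ 0.427 -0.248]
top mat 0.63 [273. 334.] [0.431 0.008]
top mat 0.47 [384. 349.] [ 0.423 -0.245]
top basket_a 0.83 [416. 266.] [ 0.618 -0.306]
top basket_a 0.69 [348. 263.] [ 0.612 -0.149]
top salt 0.68 [292. 244.] [ 0.645 -0.012]
top garlic 0.75 [302. 284.] [ 0.551 -0.045]
{'camera_matrix': array([[419.896,   0.   , 316.111],
       [  0.   , 419.896, 243.578],
       [  0.   ,   0.   ,   1.   ]]), 'hand_eye': array([[ 0.   , -0.959, -0.282,  0.079],
       [ 1.   ,  0.001, -0.001,  0.001],
       [ 0.001, -0.282,  0.959, -0.15 ],
       [ 0.   ,  0.   ,  0.   ,  1.   ]])}
```

View pics/side1.png

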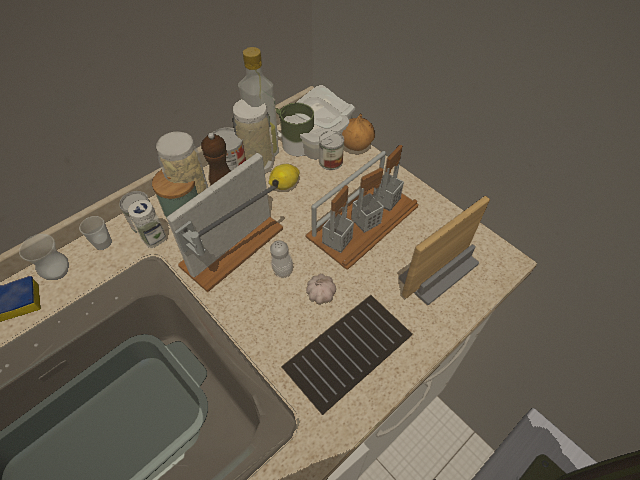

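View pics/top1.png

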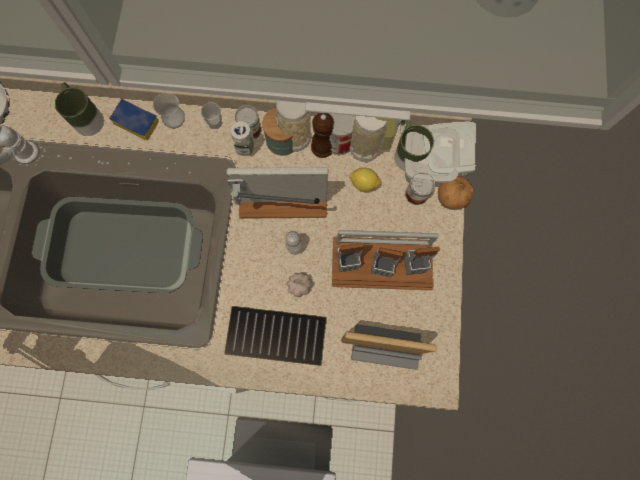

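The side and top views show three baskets on the rest (side ≈ (340,238), (367,215), (391,192)). The board stands in its holder at (440,265) and the hook is folded, with its root at (195,234) and tip at (274,187). The mat is at (347,352), with the salt and garlic in the middle. I'll square the tool (its y along world +x) and go over the hook.

```bash
python3 -m pendant '{"fingers":[24,24,24,24,24,24,24,24,24,24,24,24],"dp":[[0,0,-7],[0,0,-7],[0,0,-7],[0,0,-7],[0,0,-7],[0,0,-7],[0,0,-7],[0,0,-7],[0,0,-7],[0,0,-7],[0,0,-7],[0,0,-7]],"roll":[5.5,5.5,5.5,5.5,5.5,5.5,5.5,5.5,5.5,5.5,5.5,5.5]}' 20
python3 -m pendant '{"fingers":[24,24,24,24,24,24,24,24,24,24,24,24],"dp":[[-30,21,0],[-30,21,0],[-30,21,0],[-30,21,0],[-30,21,0],[-30,21,0],[-30,21,0],[-30,21,0],[-30,21,0],[-30,21,0],[-30,21,0],[-30,21,0]],"roll":[0,0,0,0,0,0,0,0,0,0,0,0]}'
python3 -m pendant '{"fingers":[24,24,24,24,24,24,24,24],"dp":[[-30,21,0],[-30,21,0],[-30,21,0],[-30,21,0],[-30,21,0],[-30,21,0],[0,0,0],[0,0,0]],"roll":[0,0,0,0,0,0,0,0]}'
python3 - <<'E'
from h import *
np.set_printoptions(precision=3,suppress=True)
snap("wrist","w1.png"); s=bot.read_state(); print(s["ee_pos"],s["tool_rot"],s["q"])
for k in ["hook_root","hook_tip","hook_arm"]:
  for r in bot.tip_of("wrist",k)[:2]: print(k,round(r["conf"],2),np.round(r["centre"]),onz("wrist",r["centre"],.165)[:2])
E
```

```text
time_s: 2.2
ee_pos: [0.2655, 0.5932, 0.318]
tool_rot: [0.0, 0.709, 0.705, -0.0]
force: [-0.1, 0.6, -0.8]
opening: 0.264
grasp_force: 0.0
time_s: 3.2
ee_pos: [0.5176, 0.2311, 0.3179]
tool_rot: [0.0, 0.708, 0.706, 0.0]
force: [0.7, 0.2, -0.1]
opening: 0.248
grasp_force: 0.0
time_s: 3.87
ee_pos: [0.643, 0.051, 0.317]
tool_rot: [-0.001, 0.709, 0.705, -0.0]
force: [0.4, 0.5, -0.8]
opening: 0.255
grasp_force: 0.0
[0.642 0.052 0.317] [-0.001  0.708  0.706 -0.   ] [-0.002  0.075  1.564  0.001  1.504  0.001]
hook_root 0.66 [396. 155.] [0.699 0.109]Traceback (most recent call last):
  File "<stdin>", line 5, in <module>
ValueError: it knows: basket, board, board_holder, board_top, drying_rest, garlic, hook_root, hook_stand, hook_tip, mat, salt
```

View pics/w1.png

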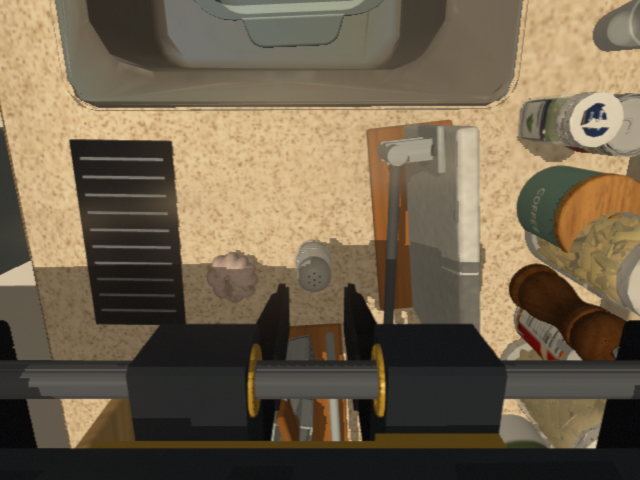

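Wrist view: the hinge is at (396,153) and the bar runs down to about (389,310). The panel is on the right and the salt at (313,270).

```bash
python3 - <<'E'
from h import *
for p in [(396,153),(391,230),(388.5,300)]: print(onz("wrist",p,.165).round(3))
E
python3 -m pendant '{"fingers":[24,24,24,24,24],"dp":[[-27,27,0],[-26,27,0],[0,0,40],[0,0,0],[0,0,0]],"roll":[0,0,0,0,0]}'
python3 - <<'E'
from h import *
snap("wrist","w2.png")
for k in ["hook_root","hook_tip"]:
  for r in bot.tip_of("wrist",k)[:2]: print(k,round(r["conf"],2),np.round(r["centre"]),onz("wrist",r["centre"],.165)[:2])
E
```

```text
[0.699 0.111 0.165]
[0.698 0.055 0.165]
[ 0.699 -0.002  0.165]
time_s: 4.43
ee_pos: [0.6945, 0.0008, 0.2746]
tool_rot: [-0.003, 0.707, 0.707, -0.002]
force: [-1.1, 0.3, 0.2]
opening: 0.252
grasp_force: 0.0
hook_root 0.6 [325.  72.] [0.70188083 0.10761348]
hook_root 0.22 [260. 225.] [0.66044942 0.01565081]
hook_tip 0.95 [323. 338.] [ 0.7024369  -0.06706954]
```

View pics/w2.png

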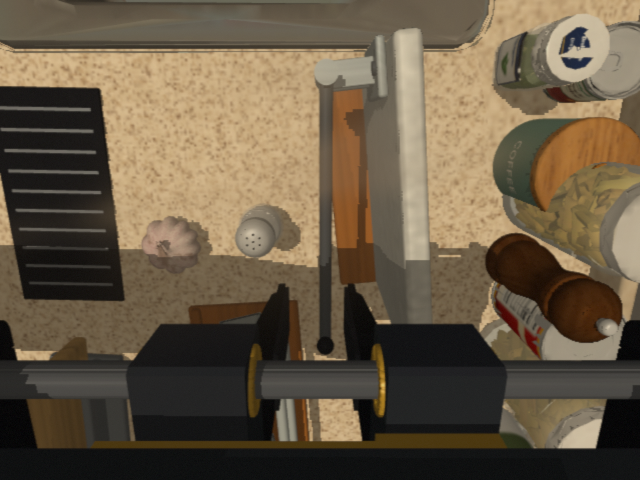

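```bash
python3 -m pendant '{"fingers":[24,24,24,24,24],"dp":[[0,5,20],[0,0,40],[0,0,40],[0,0,2],[0,0,0]],"roll":[0,0,0,0,0]}'
python3 -m pendant '{"fingers":[24,24,24,24,24,24,24,24,24,24,24,24],"dp":[[0.8,-13.2,0],[0.8,-13.2,0],[0.8,-13.2,0],[0.8,-13.2,0],[0.8,-13.2,0],[0.8,-13.2,0],[0.8,-13.2,0],[0.8,-13.2,0],[0.8,-13.2,0],[0.8,-13.2,0],[0.8,-13.2,0],[0,0,0]],"roll":[7,7,7,7,7,7,7,7,7,7,7,0]}'
python3 -m pendant '{"fingers":[24,24,24,24],"dp":[[0.8,-13.2,0],[0.8,-13.2,0],[0,-5,0],[0,0,0]],"roll":[7,6,0,0]}'

```

```text
time_s: 5.0
ee_pos: [0.6999, 0.0002, 0.1743]
tool_rot: [-0.002, 0.707, 0.707, -0.001]
force: [0.1, 0.1, 0.6]
opening: 0.255
grasp_force: 0.0
time_s: 6.0
ee_pos: [0.5977, 0.0855, 0.1811]
tool_rot: [-0.0, 0.994, 0.112, 0.004]
force: [-0.1, 0.4, -0.4]
opening: 0.249
grasp_force: 0.0
time_s: 6.33
ee_pos: [0.5959, 0.1052, 0.1799]
tool_rot: [0.011, 1.0, 0.002, 0.003]
force: [-0.2, -30.8, 2.7]
opening: 0.256
grasp_force: 15.4
```

```bash
python3 -m pendant '{"fingers":[24,24,24,24,24,24],"dp":[[0,3,0],[0,3,0],[0,0,-30],[0,0,-40],[0,0,-40],[0,0,-40]],"roll":[0,0,0,0,0,0]}'
python3 -m pendant '{"fingers":[30,30,30,30,30,30,30,30,30,30,30,30],"dp":[[0,0,0],[0,0,0],[0,0,0],[0,0,0],[0,0,0],[0,0,0],[0,0,0],[0,0,0],[0,0,0],[0,0,0],[0,0,0],[0,0,-20]],"roll":[-7,-7,-7,-7,-7,-7,-7,-7,-7,-7,-7,-7]}'
python3 -m pendant '{"fingers":[30,30,30,30,30,30,30,30,30,30,30,30],"dp":[[0,0,0],[-35,0,0],[-35,0,0],[-35,0,0],[-35,0,0],[-35,0,0],[-35,0,0],[-35,0,0],[-35,0,0],[-35,0,0],[-35,0,0],[0,0,0]],"roll":[-6,0,0,0,0,0,0,0,0,0,0,0]}'
python3 - <<'E'
from h import *
snap("wrist","w3.png");s=bot.read_state(); print(s["ee_pos"],s["tool_rot"])
for r in bot.trace("wrist","basket")[:4]:
    print(round(r["conf"],2),r["box"])
for r in bot.tip_of("wrist","basket")[:4]:
    print(round(r["conf"],2),np.round(r["centre"]),onz("wrist",r["centre"],.01)[:2].round(3))
E
```

```text
time_s: 6.83
ee_pos: [0.5938, 0.1083, 0.331]
tool_rot: [-0.0, 1.0, 0.001, 0.002]
force: [0.9, 0.3, 0.3]
opening: 0.251
grasp_force: 0.0
time_s: 7.83
ee_pos: [0.5924, 0.1083, 0.3449]
tool_rot: [-0.001, 0.741, 0.672, -0.001]
force: [-0.3, 0.4, -0.7]
opening: 0.318
grasp_force: 0.0
time_s: 8.83
ee_pos: [0.5923, -0.2473, 0.3489]
tool_rot: [0.003, 0.709, 0.706, -0.0]
force: [-0.3, 0.2, 0.2]
opening: 0.318
grasp_force: 0.0
[ 0.59253811 -0.24465163  0.34876299] [2.03060864e-03 7.08247043e-01 7.05961598e-01 4.74678526e-04]
0.92 [311.3, 58.9, 368.5, 127.4]
0.82 [311.3, 151.9, 361.1, 223.1]
0.64 [318.6, 212.8, 369.2, 288.5]
0.54 [104.8, 0.0, 215.1, 62.0]
0.86 [339. 234.] [ 0.622 -0.295]
0.67 [334. 102.] [ 0.615 -0.143]
```

View pics/w3.png

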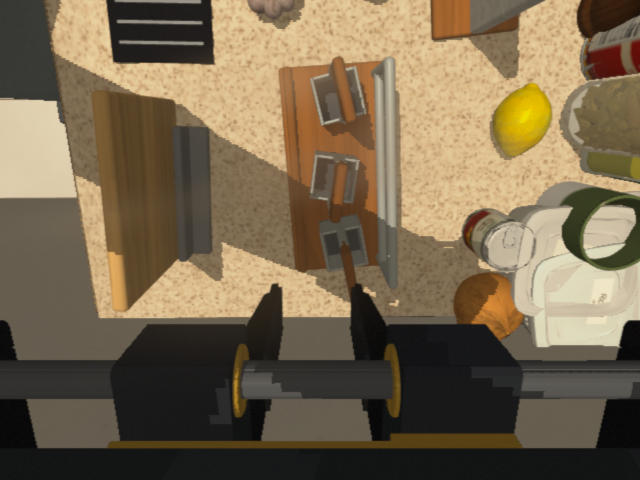

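Wrist view: the three grip bars run (337,58)-(350,122), (341,165)-(336,218) and (344,240)-(351,292). The rail is at column ~390 and the board's top edge runs (97,92)-(118,308).

```bash
python3 - <<'E'
from h import *
W=lambda p,z:onz("wrist",p,z)[:2]
for n,a,b,z in [("b1",(338,60),(349,121),.155),("b2",(342,167),(336,217),.155),("b3",(344,243),(350,290),.155),("rail",(386,62),(392,285),.105),("lip",(284,68),(300,270),.018),("board",(97,92),(119,308),.172)]:
    A,B=W(a,z),W(b,z); d=A-B; print(n,A.round(3),B.round(3),"mid",((A+B)/2).round(3),"az off y cw+ deg",round(np.degrees(np.arctan2(d[0],d[1])),1),"len",np.linalg.norm(d).round(3))
for n in("top","side"):
  bot.camera(n)
  for k in["hook_root","hook_tip"]:
    for r in bot.tip_of(n,k)[:2]: print(n,k,round(r["conf"],2),onz(n,r["centre"],.165)[:2].round(3))
  for r in bot.tip_of(n,"basket")[:3]: print(n,round(r["conf"],2),onz(n,r["centre"],.01)[:2].round(3))
E
```

```text
b1 [ 0.611 -0.119] [ 0.62  -0.163] mid [ 0.615 -0.141] az off y cw+ deg -11.8 len 0.045
b2 [ 0.615 -0.199] [ 0.611 -0.24 ] mid [ 0.613 -0.219] az off y cw+ deg 5.9 len 0.042
b3 [ 0.618 -0.263] [ 0.624 -0.306] mid [ 0.621 -0.284] az off y cw+ deg -8.0 len 0.044
rail [ 0.655 -0.114] [ 0.671 -0.322] mid [ 0.663 -0.218] az off y cw+ deg -4.3 len 0.208
lip [ 0.56  -0.109] [ 0.575 -0.337] mid [ 0.568 -0.223] az off y cw+ deg -3.6 len 0.228
board [ 0.434 -0.142] [ 0.427 -0.315] mid [ 0.43  -0.229] az off y cw+ deg 2.3 len 0.173
top hook_root 0.59 [0.704 0.118]
top hook_tip 0.87 [0.528 0.093]
top 0.69 [ 0.609 -0.144]
side hook_root 0.68 [0.696 0.105]
side hook_tip 0.56 [0.528 0.095]
side 0.84 [ 0.629 -0.298]
side 0.74 [ 0.605 -0.146]
side 0.57 [ 0.607 -0.22 ]
```

```bash
python3 -m pendant '{"fingers":[36,36,36,36,36,36,36,36,36,36,36],"dp":[[34,8,0],[35,8,0],[35,7,0],[0,0,30],[0,0,30],[0,0,30],[0,0,30],[0,0,30],[0,0,30],[0,0,22],[0,0,0]],"roll":[0,0,0,-6,-6,0,0,0,0,0,0]}' 20
```

```text
time_s: 10.3
ee_pos: [0.6121, -0.1358, 0.137]
tool_rot: [-0.005, 0.63, 0.777, -0.002]
force: [-1.2, -0.2, -1.3]
opening: 0.377
grasp_force: 0.0
```

```bash
python3 -m pendant '{"fingers":[36,0,0,0,0,0],"dp":[[-4,3,-8],[0,0,0],[0,0,0],[0,0,0],[0,0,0],[0,0,0]],"roll":[0,0,0,0,0,0]}' 20
```

```text
time_s: 10.8
ee_pos: [0.6197, -0.1406, 0.1529]
tool_rot: [0.0, 0.63, 0.777, 0.0]
force: [-3.8, 1.1, 5.9]
opening: 0.1
grasp_force: 19.9
```

```bash
python3 -m pendant '{"fingers":[0,0,0,0,0,0,0,0,0,0,0,0],"dp":[[0,0,-28],[0,0,-28],[0,0,-27],[0,0,0],[34,-17,0],[34,-17,0],[34,-17,0],[34,-17,0],[34,-17,0],[34,-17,0],[34,-19,0],[0,0,0]],"roll":[0,0,3.7,3.7,0,0,0,0,0,0,0,0]}'
python3 -m pendant '{"fingers":[0,0],"dp":[[0,0,0],[0,0,0]],"roll":[0,0]}'
python3 - <<'E'
from h import *
im=snap("wrist"); s=bot.read_state(); print(s["ee_pos"],s["tool_rot"])
im2=snap("side")
cv2.imwrite("pics/c4.png",np.hstack([im[:400,100:500],cv2.resize(im2[120:320,140:340],(400,400),interpolation=2)])[:,:,::-1])
for n in("wrist","side"):
  for k in["hook_root","hook_tip"]:
    for r in bot.tip_of(n,k)[:2]: print(n,k,round(r["conf"],2),np.round(r["centre"]),onz(n,r["centre"],.165)[:2].round(3))
E
```

```text
time_s: 11.8
ee_pos: [0.4769, 0.0916, 0.2343]
tool_rot: [-0.002, 0.677, 0.736, 0.0]
force: [0.7, 0.3, -1.6]
opening: 0.094
grasp_force: 20.0
time_s: 11.97
ee_pos: [0.4803, 0.0873, 0.2347]
tool_rot: [0.0, 0.679, 0.735, 0.0]
force: [0.8, -0.3, -1.6]
opening: 0.095
grasp_force: 20.0
[0.48057129 0.08678089 0.23469729] [ 2.19805726e-04  6.79020577e-01  7.34119205e-01 -2.42583289e-05]
wrist hook_tip 0.95 [400. 274.] [0.528 0.087]
wrist hook_tip 0.7 [371. 333.] [0.516 0.05 ]
side hook_root 0.77 [196. 234.] [0.697 0.103]
side hook_tip 0.75 [269. 299.] [0.52 0.09]
```

View pics/c4.png

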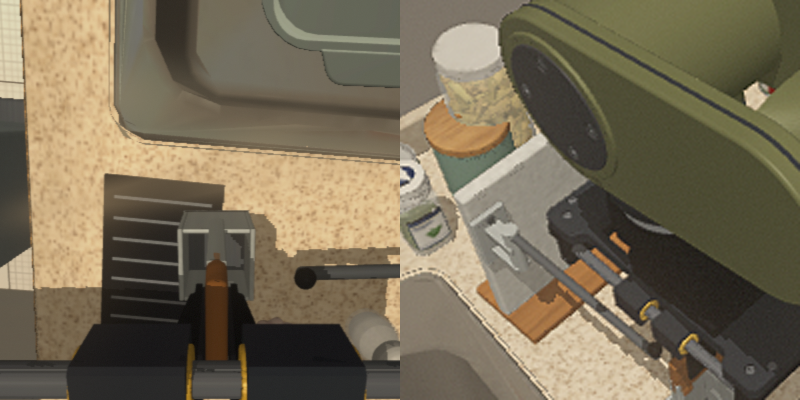

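The wrist crop shows the held bar's near end at full-image (317,257). The hook ball is at (405,277) with its bar running to (495,271), clear ahead of the handle.

```bash
python3 - <<'E'
from h import *
W=lambda p,z:onz("wrist",p,z).round(3)
print("ball",W((403,278),.173),"bar",W((425,276),.165),W((498,270),.165))
print("handle end",W((317,258),.237), "rim corners",[W(p,.147) for p in((282,212),(349,212))])
print("mat corners",W((206,174),.004),W((323,185),.004))
E
```

```text
ball [0.528 0.088 0.173] bar [0.542 0.088 0.165] [0.582 0.094 0.165]
handle end [0.479 0.117 0.237] rim corners [array([0.459, 0.114, 0.147]), array([0.498, 0.117, 0.147])]
mat corners [0.379 0.112 0.004] [0.486 0.11  0.004]
```

```bash
python3 -m pendant '{"fingers":[0,0,0,0,0,0,0,0,0,0,0,0],"dp":[[-4,0,0],[0,17,0],[0,17,0],[0,17,0],[0,17,0],[0,17,0],[0,17,0],[0,17,0],[0,17,0],[0,17,0],[0,17,0],[0,0,0]],"roll":[0,0,0,0,0,0,0,0,0,0,0,0]}'
python3 -m pendant '{"fingers":[0,0],"dp":[[0,0,0],[0,0,0]],"roll":[0,0]}'
```

```text
time_s: 13.27
ee_pos: [0.6523, 0.0958, 0.234]
tool_rot: [0.0, 0.679, 0.734, 0.0]
force: [-0.0, -1.0, -0.9]
opening: 0.091
grasp_force: 20.0
time_s: 13.43
ee_pos: [0.6496, 0.0961, 0.2342]
tool_rot: [-0.0, 0.679, 0.734, -0.0]
force: [0.1, 0.6, -1.9]
opening: 0.094
grasp_force: 20.0
```

```bash
python3 -m pendant '{"fingers":[0,0,0,0,0],"dp":[[0,0,9],[0,0,9],[0,0,8],[0,0,0],[0,0,0]],"roll":[0,0,0,0,0]}'
python3 -m pendant '{"fingers":[24,24,24,24,24],"dp":[[0,0,0],[0,0,0],[0,0,0],[0,0,-20],[0,0,-30]],"roll":[0,0,0,0,0]}'
python3 - <<'E'
from h import *
im=snap("wrist"); s=bot.read_state(); print(s["ee_pos"],s["tool_rot"])
im2=snap("side")
cv2.imwrite("pics/c5.png",np.hstack([im[:400,150:550],cv2.resize(im2[120:320,140:340],(400,400),interpolation=2)])[:,:,::-1])
E
```

```text
time_s: 13.85
ee_pos: [0.6492, 0.0969, 0.2076]
tool_rot: [-0.001, 0.679, 0.734, -0.0]
force: [0.3, 0.5, -0.4]
opening: 0.095
grasp_force: 20.0
time_s: 14.27
ee_pos: [0.648, 0.0962, 0.2546]
tool_rot: [-0.003, 0.679, 0.734, -0.003]
force: [0.7, 0.2, -0.4]
opening: 0.249
grasp_force: 0.0
[0.651821   0.09656214 0.26522678] [0.00238842 0.67887674 0.73424448 0.0023909 ]
```

View pics/c5.png

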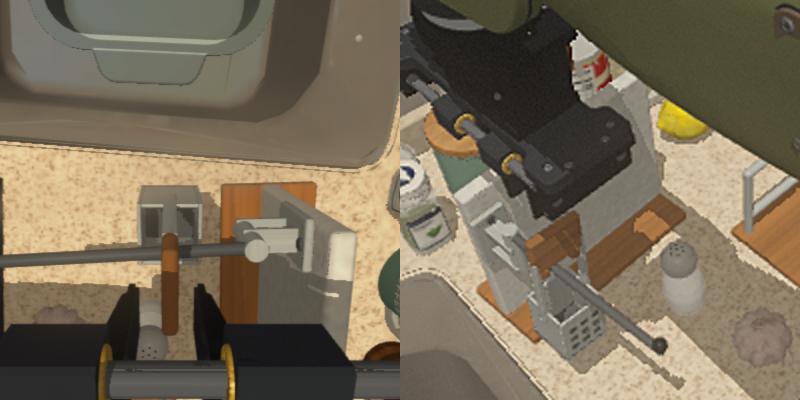

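```bash
python3 -m pendant '{"fingers":[36,36,36,36,36,36,36,36,36,36,36,36],"dp":[[0,0,-30],[0,0,-35],[-34.7,-7,0],[-34.7,-7,0],[-34.7,-7,0],[-34.7,-7,0],[-34.7,-7,0],[-34.7,-7,0],[-34.7,-7,0],[-34.7,-7,0],[-34.7,-7,0],[0,0,0]],"roll":[0,0,0,0,0,0,0,0,0,0,5.2,5.2]}'
python3 -m pendant '{"fingers":[36],"dp":[[0,0,0]],"roll":[0]}'
python3 - <<'E'
from h import *
snap("wrist","w6.png"); s=bot.read_state(); print(s["ee_pos"],s["tool_rot"])
for r in bot.tip_of("wrist","basket")[:4]: print(round(r["conf"],2),np.round(r["centre"]),onz("wrist",r["centre"],.01)[:2].round(3))
for r in bot.trace("wrist","basket")[:4]: print(round(r["conf"],2),np.round(r["box"]))
print("expected b2 bar",proj("wrist",(.615,-.199,.155)),proj("wrist",(.611,-.24,.155)),"b3",proj("wrist",(.618,-.263,.155)),proj("wrist",(.624,-.306,.155)))
E
```

```text
time_s: 15.37
ee_pos: [0.6104, -0.2255, 0.3228]
tool_rot: [0.001, 0.746, 0.666, -0.001]
force: [0.0, 1.0, 0.1]
opening: 0.38
grasp_force: 0.0
time_s: 15.45
ee_pos: [0.6111, -0.2218, 0.3229]
tool_rot: [-0.0, 0.744, 0.668, -0.0]
force: [-0.4, 0.5, -0.5]
opening: 0.38
grasp_force: 0.0
[ 0.61142202 -0.22054908  0.32313135] [-2.90237101e-04  7.42557850e-01  6.69781871e-01 -1.36640633e-05]
0.85 [334. 261.] [ 0.625 -0.299]
0.62 [316. 203.] [ 0.611 -0.229]
0.79 [307. 238. 362. 342.]
0.71 [252.  82. 396. 318.]
0.69 [292. 180. 343. 263.]
expected b2 bar [316.98807415 200.90656218] [317.1055261  252.00775477] b3 [328.50564304 278.0813348 ] [340.31359933 325.0976476 ]
```

View pics/w6.png

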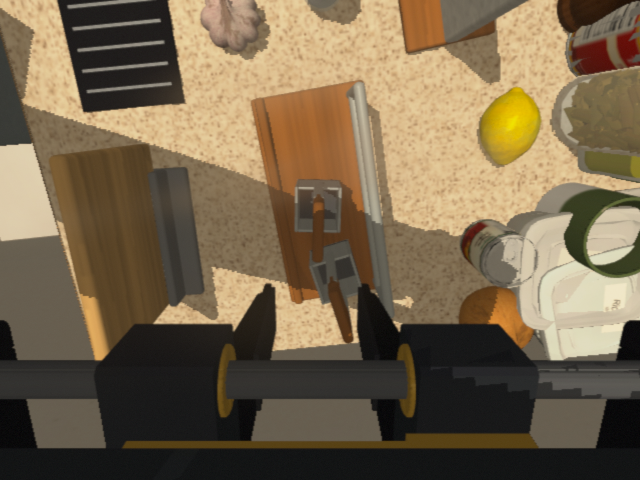

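Wrist view: b2's bar runs (319,200)-(317,260) between the jaws as expected, and b3's runs (331,282)-(349,340). I'll go down on b2.

```bash
python3 -m pendant '{"fingers":[36,36,36,36,36,36,36,0,0,0,0,0],"dp":[[0,0,30],[0,0,30],[0,0,30],[0,0,30],[0,0,30],[0,0,23],[0,0,0],[0,0,0],[0,0,0],[0,0,0],[0,0,0],[0,0,0]],"roll":[0,0,0,0,0,0,0,0,0,0,0,0]}' 20
python3 - <<'E'
from h import *
s=bot.read_state(); print(s["ee_pos"],s["tool_rot"],s["opening"],s["grasp_force"])
E
```

```text
time_s: 16.6
ee_pos: [0.6127, -0.2201, 0.1529]
tool_rot: [0.002, 0.743, 0.67, 0.001]
force: [-0.6, -0.8, 1.0]
opening: 0.093
grasp_force: 20.0
[ 0.61269235 -0.22010824  0.15294972] [1.54705894e-03 7.42511840e-01 6.69830897e-01 5.86985897e-04] 0.09289239143401487 19.966683983802795
```

```bash
python3 -m pendant '{"fingers":[0,0,0,0,0,0,0,0,0,0,0,0],"dp":[[0,0,-28],[0,0,-28],[0,0,-26],[35.2,-12,0],[35.2,-12,0],[35.2,-12,0],[35.2,-12,0],[35.2,-12,0],[35.2,-12,0],[35.2,-12,0],[35.2,-12,0],[35.2,-13,0]],"roll":[0,-5.2,-5.2,0,0,0,0,0,0,0,0,0]}'
python3 -m pendant '{"fingers":[0,0],"dp":[[0,0,0],[0,0,0]],"roll":[0,0]}'
python3 - <<'E'
from h import *
im=snap("wrist","w7.png"); s=bot.read_state(); print(s["ee_pos"],s["tool_rot"])
for r in bot.tip_of("wrist","hook_tip")[:2]: print(round(r["conf"],2),np.round(r["centre"]),onz("wrist",r["centre"],.165)[:2].round(3))
cv2.imwrite("pics/c7.png",im[150:350,200:500,::-1])
E
```

```text
time_s: 17.6
ee_pos: [0.4774, 0.0889, 0.2334]
tool_rot: [0.0, 0.679, 0.734, 0.001]
force: [0.4, 0.6, -0.6]
opening: 0.097
grasp_force: 20.0
time_s: 17.77
ee_pos: [0.4777, 0.0889, 0.2333]
tool_rot: [0.001, 0.678, 0.735, 0.0]
force: [-0.6, -1.0, -2.1]
opening: 0.093
grasp_force: 20.0
[0.47824217 0.08792658 0.23324108] [6.51618072e-04 6.78215741e-01 7.34862502e-01 2.95438664e-04]
0.61 [402. 285.] [0.528 0.083]
```

View pics/c7.png

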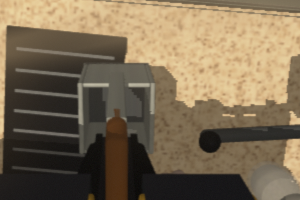

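The crop shows the handle end at full-image (317,268) and the ball at (408,290), with the bar rising to the right. I'll compute the offsets.

```bash
python3 - <<'E'
from h import *
W=lambda p,z:onz("wrist",p,z).round(3)
print("ball",W((409,290),.173),"bar",W((425,287),.165),W((498,280),.165))
print("handle end",W((317,268),.236),"rim",W((282,217),.145),W((349,217),.145))
E
```

```text
ball [0.53  0.083 0.173] bar [0.541 0.082 0.165] [0.581 0.09  0.165]
handle end [0.477 0.114 0.236] rim [0.457 0.111 0.145] [0.496 0.115 0.145]
```

```bash
python3 -m pendant '{"fingers":[0,0,0,0,0,0,0,0,0,0,0,0],"dp":[[-5,0,0],[0,16,0],[0,16,0],[0,16,0],[0,16,0],[0,16,0],[0,16,0],[0,16,0],[0,16,0],[0,0,0],[0,0,0],[0,0,0]],"roll":[0,0,0,0,0,0,0,0,0,0,0,0]}'
python3 -m pendant '{"fingers":[0,0,0,0,0],"dp":[[0,0,9],[0,0,9],[0,0,8],[0,0,0],[0,0,0]],"roll":[0,0,0,0,0]}'

```

```text
time_s: 18.87
ee_pos: [0.606, 0.0914, 0.2322]
tool_rot: [-0.0, 0.679, 0.734, -0.0]
force: [-0.0, -0.7, -0.9]
opening: 0.094
grasp_force: 20.0
time_s: 19.28
ee_pos: [0.6061, 0.0928, 0.2063]
tool_rot: [0.0, 0.679, 0.734, 0.0]
force: [1.6, 0.6, 0.2]
opening: 0.097
grasp_force: 20.0
```

```bash
python3 -m pendant '{"fingers":[24,24,24,24,24,24,24],"dp":[[0,0,0],[0,0,0],[0,0,0],[0,0,-20],[0,0,-30],[0,0,-35],[0,0,-35]],"roll":[0,0,0,0,0,0,0]}'
python3 -m pendant '{"fingers":[36,36,36,36,36,36,36,36,36,36,36,36],"dp":[[-34.7,-1.3,0],[-34.7,-1.3,0],[-34.7,-1.3,0],[-34.7,-1.3,0],[-34.7,-1.3,0],[-34.7,-1.3,0],[-34.7,-1.3,0],[-34.7,-1.3,0],[-34.7,-1.3,0],[-34.7,-1.3,0],[-34.7,-1.3,0],[0,0,0]],"roll":[0,0,0,0,0,0,0,0,0,0,0,0]}'
python3 -m pendant '{"fingers":[36],"dp":[[0,0,0]],"roll":[0]}'
python3 - <<'E'
from h import *
im=snap("wrist"); s=bot.read_state(); print(s["ee_pos"],s["tool_rot"])
cv2.imwrite("pics/c8.png",im[150:350,200:500,::-1])
for r in bot.tip_of("wrist","basket")[:2]: print(round(r["conf"],2),np.round(r["centre"]),onz("wrist",r["centre"],.01)[:2].round(3))
bot.camera("side")
for k in["hook_root","hook_tip"]:
  for r in bot.tip_of("side",k)[:1]: print(k,round(r["conf"],2),np.round(r["centre"]),onz("side",r["centre"],.165)[:2].round(3))
for r in bot.tip_of("side","basket")[:3]: print(round(r["conf"],2),np.round(r["centre"]),onz("side",r["centre"],.064)[:2].round(3))
E
```

```text
time_s: 19.87
ee_pos: [0.6055, 0.0926, 0.3269]
tool_rot: [-0.001, 0.679, 0.734, -0.001]
force: [1.3, 0.3, 0.2]
opening: 0.252
grasp_force: 0.0
time_s: 20.87
ee_pos: [0.6209, -0.2946, 0.3254]
tool_rot: [-0.0, 0.681, 0.732, -0.001]
force: [0.1, 1.1, -0.5]
opening: 0.376
grasp_force: 0.0
time_s: 20.95
ee_pos: [0.6213, -0.2906, 0.3258]
tool_rot: [-0.001, 0.68, 0.733, -0.0]
force: [0.4, 0.8, 0.6]
opening: 0.379
grasp_force: 0.0
[ 0.62160405 -0.28927316  0.32605628] [-6.73326250e-04  6.79270028e-01  7.33888118e-01  8.13934891e-05]
0.95 [317. 204.] [ 0.624 -0.299]
hook_root 0.69 [196. 234.] [0.699 0.102]
hook_tip 0.83 [269. 293.] [0.528 0.083]
0.64 [239. 296.] [0.611 0.097]
0.59 [224. 282.] [0.653 0.099]
0.58 [382. 198.] [ 0.599 -0.258]
```

View pics/c8.png

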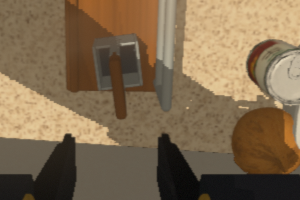

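The crop shows b3's bar at full-image (314,205)-(322,268), just left of the jaws' centre line.

```bash
python3 - <<'E'
from h import *
A,B=[onz("wrist",p,.155)[:2] for p in((314.5,205),(321,266))]; d=A-B
print(A,B,(A+B)/2,np.degrees(np.arctan2(d[0],d[1])),np.hypot(*d))
E
```

```text
[ 0.62008633 -0.2714675 ] [ 0.62934915 -0.3212441 ] [ 0.62471774 -0.2963558 ] -10.541472095582238 0.05063111179136063
```

```bash
python3 -m pendant '{"fingers":[36,36,36,36,36,36,36,0,0,0,0,0],"dp":[[-7,3,26],[0,0,30],[0,0,30],[0,0,30],[0,0,30],[0,0,30],[0,0,0],[0,0,0],[0,0,0],[0,0,0],[0,0,0],[0,0,0]],"roll":[-6,0,0,0,0,0,0,0,0,0,0,0]}' 20
```

```text
time_s: 22.25
ee_pos: [0.6262, -0.2963, 0.1534]
tool_rot: [0.002, 0.639, 0.769, 0.0]
force: [-2.8, 0.3, 7.1]
opening: 0.096
grasp_force: 20.0
```

```bash
python3 -m pendant '{"fingers":[0,0,0,0],"dp":[[0,0,-28],[0,0,-28],[0,0,-27],[0,0,0]],"roll":[0,0,4,0]}'
python3 -m pendant '{"fingers":[0,0,0,0,0,0,0,0,0,0,0,0],"dp":[[35.2,-9.7,0],[35.2,-9.7,0],[35.2,-9.7,0],[35.2,-9.7,0],[35.2,-9.7,0],[35.2,-9.7,0],[35.2,-9.7,0],[35.2,-9.7,0],[35.2,-9.7,0],[35.2,-9.7,0],[35.2,-9.7,0],[0,0,0]],"roll":[0,0,0,0,0,0,0,0,0,0,0,0]}'
python3 -m pendant '{"fingers":[0],"dp":[[0,0,0]],"roll":[0]}'
python3 - <<'E'
from h import *
im=snap("wrist"); s=bot.read_state(); print(s["ee_pos"],s["tool_rot"])
cv2.imwrite("pics/c9.png",im[150:350,200:500,::-1])
for r in bot.tip_of("wrist","hook_tip")[:2]: print(round(r["conf"],2),np.round(r["centre"]),onz("wrist",r["centre"],.165)[:2].round(3))
E
```

```text
time_s: 22.58
ee_pos: [0.6283, -0.2974, 0.2425]
tool_rot: [0.006, 0.667, 0.745, 0.001]
force: [0.2, -0.4, 1.1]
opening: 0.095
grasp_force: 20.0
time_s: 23.58
ee_pos: [0.4733, 0.0814, 0.2333]
tool_rot: [-0.001, 0.664, 0.748, 0.001]
force: [0.8, 1.0, -1.5]
opening: 0.097
grasp_force: 20.0
time_s: 23.67
ee_pos: [0.475, 0.0781, 0.2335]
tool_rot: [0.0, 0.664, 0.747, 0.0]
force: [0.4, -0.4, -1.1]
opening: 0.091
grasp_force: 20.0
[0.4754702  0.07711387 0.23355697] [ 3.79643074e-04  6.65169519e-01  7.46692284e-01 -2.94815621e-05]
0.72 [412. 276.] [0.53  0.079]
0.26 [545. 224.] [0.595 0.116]
```

View pics/c9.png

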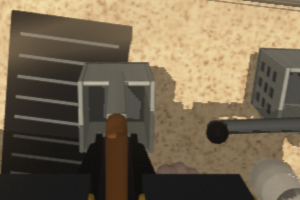

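The crop shows the handle's end at (316,264) and the ball at (417,281), in line with its path. I'll insert it.

```bash
python3 -m pendant '{"fingers":[0,0,0,0,0,0,0,0],"dp":[[0,14,0],[0,14,0],[0,14,0],[0,14,0],[0,14,0],[0,14,0],[0,0,0],[0,0,0]],"roll":[0,0,0,0,0,0,0,0]}'
python3 -m pendant '{"fingers":[0,0,0,0,0],"dp":[[0,0,9],[0,0,9],[0,0,8],[0,0,0],[0,0,0]],"roll":[0,0,0,0,0]}'
python3 -m pendant '{"fingers":[24,24,24,24,24,24,24,24],"dp":[[0,0,0],[0,0,0],[0,0,0],[0,0,-20],[0,0,-30],[0,0,-35],[0,0,-35],[0,0,0]],"roll":[0,0,0,0,0,0,0,0]}'
python3 - <<'E'
from h import *
s=bot.read_state(); print(s["ee_pos"],s["tool_rot"])
bot.camera("side")
for k in["hook_root","hook_tip"]:
  for r in bot.tip_of("side",k)[:1]: print(k,round(r["conf"],2),np.round(r["centre"]),onz("side",r["centre"],.165)[:2].round(3))
for r in bot.tip_of("side","basket")[:3]: print(round(r["conf"],2),np.round(r["centre"]),onz("side",r["centre"],.064)[:2].round(3))
E
```

```text
time_s: 24.43
ee_pos: [0.5595, 0.085, 0.233]
tool_rot: [-0.0, 0.667, 0.745, -0.001]
force: [0.0, 0.2, -0.6]
opening: 0.091
grasp_force: 20.0
time_s: 24.85
ee_pos: [0.5584, 0.0863, 0.2068]
tool_rot: [-0.0, 0.666, 0.746, -0.0]
force: [0.5, -0.0, -0.0]
opening: 0.09
grasp_force: 20.0
time_s: 25.52
ee_pos: [0.5619, 0.0866, 0.3372]
tool_rot: [0.005, 0.666, 0.746, 0.005]
force: [0.4, -0.4, 1.8]
opening: 0.252
grasp_force: 0.0
[0.56191979 0.08664685 0.33715723] [0.00500753 0.66587244 0.74603154 0.00507562]
hook_root 0.97 [195. 234.] [0.7   0.104]
hook_tip 0.96 [271. 293.] [0.527 0.08 ]
0.72 [224. 284.] [0.648 0.102]
0.69 [262. 314.] [0.556 0.088]
0.6 [239. 299.] [0.606 0.099]
```

```bash
python3 -m pendant '{"fingers":[50,50,50,50,50,50,50,50,50,50,50,50],"dp":[[-33.2,-18.6,0],[-33.2,-18.6,0],[-33.2,-18.6,0],[-33.2,-18.6,0],[-33.2,-18.6,0],[-33.2,-18.6,0],[-33.2,-18.6,0],[-33.2,-18.6,0],[-33.2,-18.6,0],[0,0,0],[0,0,0],[0,0,0]],"roll":[0,0,0,0,0,0,0,0,0,4.4,4.4,0]}'
python3 - <<'E'
from h import *
bot.camera("wrist"); s=bot.read_state(); print(s["ee_pos"],s["tool_rot"])
for k,z in(("board_top",.172),("board_holder",0.),("drying_rest",0.)):
  for r in bot.tip_of("wrist",k)[:2]: print(k,round(r["conf"],2),np.round(r["centre"]),onz("wrist",r["centre"],z)[:2].round(3))
bot.camera("side")
for k,z in(("board_top",.172),("drying_rest",0.)):
  for r in bot.tip_of("side",k)[:2]: print(k,round(r["conf"],2),np.round(r["centre"]),onz("side",r["centre"],z)[:2].round(3))
m=bot.trace("wrist","board")[0]; print(m["conf"],m["box"])
E
```

```text
time_s: 26.72
ee_pos: [0.4255, -0.2298, 0.3252]
tool_rot: [-0.002, 0.722, 0.692, -0.0]
force: [0.7, -0.4, -0.4]
opening: 0.524
grasp_force: 0.0
[ 0.42574893 -0.22939695  0.32547499] [-1.79537343e-03  7.20982791e-01  6.92950547e-01 -3.62816788e-04]
board_top 0.89 [322. 238.] [ 0.43  -0.235]
board_holder 0.88 [321. 212.] [ 0.431 -0.251]
drying_rest 0.91 [489. 188.] [ 0.623 -0.23 ]
drying_rest 0.75 [363. 221.] [ 0.616 -0.227]
drying_rest 0.34 [323. 294.] [ 0.541 -0.042]
0.82 [310.9, 113.6, 332.8, 346.3]
```

```bash
python3 -m pendant '{"fingers":[50,50,50,50,50,50,50,0,0,0,0,0],"dp":[[-5,4,30],[0,0,30],[0,0,30],[0,0,30],[0,0,30],[0,0,22],[0,0,0],[0,0,0],[0,0,0],[0,0,0],[0,0,0],[0,0,0]],"roll":[0,0,0,0,0,0,0,0,0,0,0,0]}' 30
python3 -m pendant '{"fingers":[0,0],"dp":[[0,0,0],[0,0,0]],"roll":[0,0]}'
```

```text
time_s: 28.12
ee_pos: [0.4312, -0.2351, 0.1574]
tool_rot: [0.001, 0.721, 0.693, 0.0]
force: [-0.0, 0.1, 0.8]
opening: 0.233
grasp_force: 0.0
time_s: 28.28
ee_pos: [0.43, -0.2349, 0.1566]
tool_rot: [-0.0, 0.721, 0.693, -0.001]
force: [-2.3, -0.2, 5.2]
opening: 0.146
grasp_force: 29.9
```

```bash
python3 -m pendant '{"fingers":[0,0,0,0,0,0,0,0,0,0,0,0],"dp":[[0,0,-20],[0,0,-25],[0,0,-25],[0,0,0],[0,25,0],[0,32,0],[0,32,0],[0,32,0],[0,32,0],[0,32,0],[0,0,0],[0,0,0]],"roll":[0,0,0,-6.3,0,0,0,0,0,0,0,0]}'
python3 -m pendant '{"fingers":[0,0,0,0,0],"dp":[[0,0,20],[0,0,20],[0,0,20],[0,0,0],[0,0,0]],"roll":[0,0,0,0,0]}'
python3 - <<'E'
from h import *
im=snap("wrist"); s=bot.read_state(); print(s["ee_pos"],s["tool_rot"])
im2=snap("side")
cv2.imwrite("pics/c10.png",np.hstack([im[:400,120:520],cv2.resize(im2[100:300,280:480],(400,400),interpolation=2)])[:,:,::-1])
E
```

```text
time_s: 29.28
ee_pos: [0.6153, -0.221, 0.2233]
tool_rot: [-0.002, 0.682, 0.732, -0.001]
force: [-2.0, 1.2, -3.5]
opening: 0.143
grasp_force: 30.0
time_s: 29.7
ee_pos: [0.6128, -0.2213, 0.1637]
tool_rot: [-0.002, 0.682, 0.731, -0.001]
force: [0.1, -0.6, -3.7]
opening: 0.148
grasp_force: 30.0
[ 0.61409591 -0.22179868  0.16574631] [-3.46491644e-04  6.82248862e-01  7.31119930e-01 -1.37399960e-04]
```

View pics/c10.png

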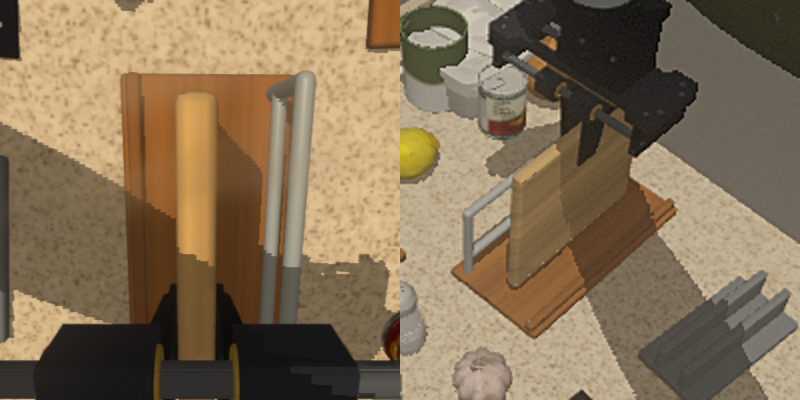

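The board hangs straight over the ledge, parallel to the rail (crop: board column ~196, rail column ~300). I'll set it down, open the jaws and tip it with the front finger.

```bash
python3 -m pendant '{"fingers":[0,0,0,0,45,45,45,45,45],"dp":[[0,0,6],[0,0,5],[0,0,0],[0,0,0],[0,0,0],[0,0,0],[0,0,0],[0,0,0],[0,0,0]],"roll":[0,0,0,0,0,0,0,0,0]}'
python3 -m pendant '{"fingers":[45,45,45,45,45,45,45,45,45,45,45,45],"dp":[[0,7,0],[0,5,0],[0,3,0],[0,3,0],[0,4,0],[0,4,0],[0,4,0],[0,4,0],[0,4,0],[0,4,0],[0,4,0],[0,4,0]],"roll":[0,0,0,0,0,0,0,0,0,0,0,0]}'
python3 -m pendant '{"fingers":[45,45,45,45],"dp":[[0,4,0],[0,3,0],[0,0,0],[0,0,0]],"roll":[0,0,0,0]}'
python3 - <<'E'
from h import *
im=snap("wrist"); s=bot.read_state(); print(s["ee_pos"],s["tool_rot"])
im2=snap("side")
cv2.imwrite("pics/c11.png",np.hstack([im[:400,120:520],cv2.resize(im2[100:300,280:480],(400,400),interpolation=2)])[:,:,::-1])
E
```

```text
time_s: 30.55
ee_pos: [0.6152, -0.2218, 0.1552]
tool_rot: [0.0, 0.682, 0.731, 0.0]
force: [-0.2, -0.0, 0.4]
opening: 0.431
grasp_force: 0.0
time_s: 31.55
ee_pos: [0.6651, -0.2182, 0.1546]
tool_rot: [-0.0, 0.682, 0.731, -0.0]
force: [0.6, 0.1, 1.0]
opening: 0.473
grasp_force: 0.0
time_s: 31.88
ee_pos: [0.6718, -0.2177, 0.1546]
tool_rot: [-0.0, 0.682, 0.731, -0.0]
force: [0.2, -0.2, 0.4]
opening: 0.471
grasp_force: 0.0
[ 0.67170292 -0.21774481  0.15461298] [-7.47390318e-05  6.82045003e-01  7.31310195e-01 -8.24028406e-05]
```

View pics/c11.png

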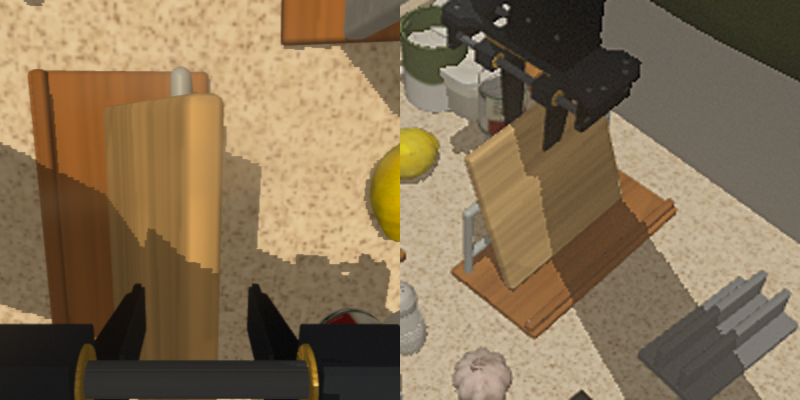

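The board leans on the rail at about 0.35 rad with its foot mid-ledge (crops: top edge at column 205, rail end at (181,80)). I'll withdraw and go over the outer basket.

```bash
python3 -m pendant '{"fingers":[45,45,45,45,45,45,45,45],"dp":[[0,-3,0],[0,0,-20],[0,0,-30],[0,0,-35],[0,0,-35],[0,0,-35],[0,0,-25],[0,0,0]],"roll":[0,0,0,0,0,0,0,-2.6]}'
python3 -m pendant '{"fingers":[28,28,28,28,28,28,28,28,28,28,28,28],"dp":[[34.7,-10.3,0],[34.7,-10.3,0],[34.7,-10.3,0],[34.7,-10.3,0],[34.7,-10.3,0],[34.7,-10.3,0],[34.7,-10.3,0],[34.7,-10.3,0],[34.7,-10.3,0],[0,0,0],[0,0,0],[0,0,0]],"roll":[0,0,0,0,0,0,0,0,0,0,0,0]}'
python3 - <<'E'
from h import *
snap("wrist","w12.png"); s=bot.read_state(); print(s["ee_pos"],s["tool_rot"])
for r in bot.tip_of("wrist","basket")[:4]: print("w",round(r["conf"],2),np.round(r["centre"]),onz("wrist",r["centre"],.064)[:2].round(3))
for r in bot.trace("wrist","basket")[:4]: print(round(r["conf"],2),np.round(r["box"]))
for x,y in((.558,.088),(.606,.095),(.649,.1)): print("bar exp",proj("wrist",(x,y+.025,.209)).round(),proj("wrist",(x,y-.025,.209)).round())
for r in bot.tip_of("wrist","hook_tip")[:1]: print("tip",round(r["conf"],2),onz("wrist",r["centre"],.165)[:2].round(3))
E
```

```text
time_s: 32.65
ee_pos: [0.6671, -0.2181, 0.3324]
tool_rot: [-0.002, 0.665, 0.747, -0.001]
force: [-0.4, 0.7, 0.2]
opening: 0.472
grasp_force: 0.0
time_s: 33.65
ee_pos: [0.5408, 0.0813, 0.3348]
tool_rot: [0.0, 0.665, 0.747, -0.0]
force: [-0.5, -0.8, -0.5]
opening: 0.294
grasp_force: 0.0
[0.54099522 0.0808333  0.33463914] [ 1.95542808e-04  6.65593919e-01  7.46314063e-01 -1.28214947e-04]
w 0.86 [430. 200.] [0.656 0.096]
w 0.73 [332. 198.] [0.557 0.086]
w 0.58 [382. 198.] [0.607 0.092]
0.71 [310. 176. 362. 277.]
0.66 [411. 176. 495. 278.]
0.64 [359. 178. 427. 280.]
bar exp [346. 198.] [337. 268.]
bar exp [419. 195.] [406. 266.]
bar exp [485. 195.] [468. 266.]
tip 0.93 [0.529 0.078]
```

View pics/w12.png

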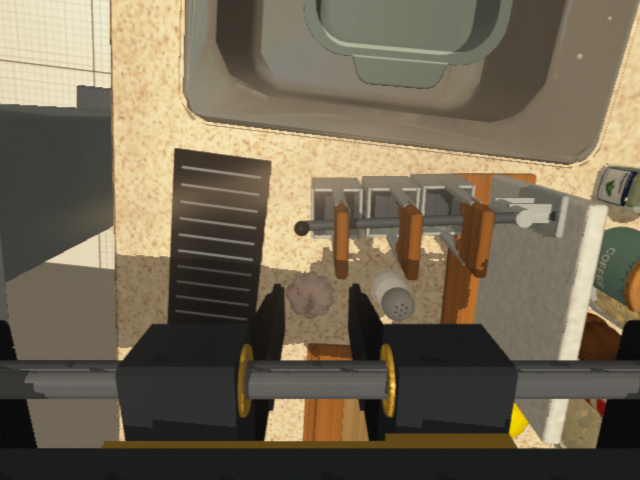

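All three baskets hang in order, with bars at (341,203)-(341,275), (406,205)-(411,277) and (470,203)-(482,274). The mat corners are at (176,148) and (270,160).

```bash
python3 - <<'E'
from h import *
for a,b in(((341.5,204),(341.5,275)),((406,205),(411,277)),((470,203),(483,274))):
    A,B=[onz("wrist",p,.209)[:2] for p in(a,b)]; d=A-B; print(A.round(3),B.round(3),((A+B)/2).round(3),np.degrees(np.arctan2(d[0],d[1])).round(1),np.hypot(*d).round(3))
print([onz("wrist",p,.004)[:2].round(3) for p in((176,148),(270,160),(257,324),(167,322))])
E
```

```text
[0.556 0.108] [0.562 0.058] [0.559 0.083] -7.5 0.05
[0.598 0.113] [0.611 0.062] [0.605 0.088] -13.9 0.052
[0.64  0.119] [0.66 0.07] [0.65  0.095] -22.4 0.052
[array([0.38 , 0.112]), array([0.486, 0.111]), array([ 0.486, -0.095]), array([ 0.373, -0.105])]
```

```bash
python3 -m pendant '{"fingers":[28,28,28,28,28,28,28,0,0,0,0,0],"dp":[[0,18,0],[0,0,30],[0,0,30],[0,0,30],[0,0,25],[0,0,13],[0,0,0],[0,0,0],[0,0,0],[0,0,0],[0,0,0],[0,0,0]],"roll":[-1,0,0,0,0,0,0,0,0,0,0,0]}' 20
python3 -m pendant '{"fingers":[0,0,0,0],"dp":[[0,0,-10],[0,0,-10],[0,0,-7],[0,0,0]],"roll":[0,0,0,0]}'
```

```text
time_s: 34.85
ee_pos: [0.5598, 0.0837, 0.2089]
tool_rot: [0.001, 0.659, 0.752, 0.001]
force: [-0.0, -0.6, 3.9]
opening: 0.095
grasp_force: 20.0
time_s: 35.18
ee_pos: [0.5599, 0.0838, 0.2365]
tool_rot: [0.001, 0.659, 0.752, 0.001]
force: [0.1, -0.3, -0.3]
opening: 0.092
grasp_force: 20.0
```

```bash
python3 -m pendant '{"fingers":[0,0,0,0,0,0,0,0,0,0,0,0],"dp":[[0,-18,0],[0,-18,0],[0,-18,0],[0,-18,0],[0,-18,0],[-32.5,-13.9,0],[-32.5,-13.9,0],[-32.5,-13.9,0],[-32.5,-13.9,0],[0,0,0],[0,0,0],[0,0,0]],"roll":[0,0,0,0,0,0,0,0,0,3.75,3.75,0]}'
python3 -m pendant '{"fingers":[0,0,0,0,0,0],"dp":[[0,0,0],[0,0,28],[0,0,28],[0,0,25],[0,0,0],[0,0,0]],"roll":[0,0,0,0,0,0]}'
```

```text
time_s: 36.18
ee_pos: [0.4313, -0.0651, 0.2337]
tool_rot: [0.0, 0.708, 0.707, 0.0]
force: [0.3, 0.0, -1.4]
opening: 0.097
grasp_force: 20.0
time_s: 36.68
ee_pos: [0.4309, -0.0638, 0.152]
tool_rot: [-0.001, 0.706, 0.708, -0.001]
force: [0.0, 0.1, -1.2]
opening: 0.09
grasp_force: 20.0
```

```bash
python3 -m pendant '{"fingers":[0,0,28,28,28,28,28,28,28,28,28],"dp":[[0,0,3],[0,0,0],[0,0,0],[0,0,0],[0,0,0],[0,0,-25],[0,0,-40],[0,0,-40],[0,0,-40],[0,0,-40],[0,0,0]],"roll":[0,0,0,0,0,0,0,0,0,0,0]}'
python3 -m pendant '{"fingers":[28,28,28,28,28,28,28,28,28,28],"dp":[[25.3,29,0],[25.3,29,0],[25.3,29,0],[25.3,29,0],[25.3,29,0],[25.3,29,0],[0,0,0],[0,0,0],[0,0,0],[0,0,0]],"roll":[0,0,0,0,0,0,-7,-6.5,0,0]}'
python3 - <<'E'
from h import *
s=bot.read_state(); print(s["ee_pos"])
bot.camera("wrist")
for r in bot.trace("wrist","basket")[:4]: print(round(r["conf"],2),np.round(r["box"]))
for r in bot.tip_of("wrist","basket")[:4]: print("w",round(r["conf"],2),np.round(r["centre"]),onz("wrist",r["centre"],.064)[:2].round(3))
# wooden bars by colour
im=bot.camera("wrist"); hsv=cv2.cvtColor(im,cv2.COLOR_RGB2HSV); cv2.imwrite("pics/w13.png",im[:,:,::-1])
m=cv2.inRange(hsv,(5,110,60),(16,255,220)); m[300:]=0
n,l,st,c=cv2.connectedComponentsWithStats(m)
for i in range(1,n):
    if st[i,4]>250:
        ys,xs=np.nonzero(l==i); (cx,cy),(w,h),a=cv2.minAreaRect(np.c_[xs,ys].astype(np.float32)); print(st[i],(round(cx),round(cy)),round(w),round(h),round(a),onz("wrist",(cx,cy),.205)[:2].round(3))
E
```

```text
time_s: 37.6
ee_pos: [0.4344, -0.0652, 0.3453]
tool_rot: [0.007, 0.706, 0.708, 0.004]
force: [0.2, -0.3, 0.0]
opening: 0.294
grasp_force: 0.0
time_s: 38.43
ee_pos: [0.6054, 0.0877, 0.3346]
tool_rot: [0.0, 0.62, 0.785, 0.0]
force: [0.7, 0.2, 0.0]
opening: 0.295
grasp_force: 0.0
[0.60541173 0.08774595 0.33462662]
0.95 [344. 179. 406. 283.]
0.86 [ 83. 255. 171. 359.]
0.63 [293. 174. 352. 282.]
w 0.87 [318. 197.] [0.607 0.093]
w 0.83 [149. 277.] [ 0.451 -0.033]
[ 373  182  105  118 4523] (409, 233) 76 144 34 [0.667 0.107]
[311 204  20  74 980] (321, 241) 14 74 8 [0.609 0.088]
[ 552  276   80   24 1360] (592, 288) 79 23 0 [0.806 0.099]
```

```bash
python3 -m pendant '{"fingers":[28,28,28,28,28,28,0,0,0,0,0],"dp":[[0,2,30],[0,0,30],[0,0,30],[0,0,25],[0,0,12],[0,0,0],[0,0,0],[0,0,0],[0,0,0],[0,0,0],[0,0,0]],"roll":[0,0,0,0,0,0,0,0,0,0,0]}' 20
python3 -m pendant '{"fingers":[0,0,0,0],"dp":[[0,0,-10],[0,0,-10],[0,0,-7],[0,0,0]],"roll":[0,0,0,5]}'
```

```text
time_s: 39.55
ee_pos: [0.6085, 0.0882, 0.2101]
tool_rot: [0.002, 0.618, 0.786, 0.001]
force: [0.9, 0.8, 5.0]
opening: 0.093
grasp_force: 20.0
time_s: 39.88
ee_pos: [0.6083, 0.0882, 0.2377]
tool_rot: [0.001, 0.653, 0.758, 0.001]
force: [1.1, -0.2, -0.5]
opening: 0.091
grasp_force: 20.0
```

```bash
python3 - <<'E'
from h import *
s=bot.read_state(); print(s["ee_pos"],s["opening"],s["force"]); q=s["tool_rot"]; print(np.degrees(np.arcsin(2*q[2]**2-1)))
E
```

```text
[0.60829824 0.08823818 0.2376835 ] 0.09084086114246602 [ 1.08121068 -0.21541271 -0.50894666]
8.51148527047726
```

```bash
python3 -m pendant '{"fingers":[0,0,0,0,0,0,0,0,0,0,0,0],"dp":[[0,-20,0],[0,-20,0],[0,-20,0],[0,-20,0],[0,-20,0],[0,-20,0],[0,-20,0],[-30.5,-23.5,0],[-30.5,-23.5,0],[0,0,0],[0,0,0],[0,0,0]],"roll":[0,0,0,0,0,0,0,0,0,4.25,4.25,0]}'
python3 -m pendant '{"fingers":[0,0,0,0,0,0],"dp":[[0,0,0],[0,0,28],[0,0,28],[0,0,27],[0,0,0],[0,0,0]],"roll":[0,0,0,0,0,0]}'
```

```text
time_s: 40.88
ee_pos: [0.4313, -0.0007, 0.2355]
tool_rot: [0.001, 0.708, 0.707, 0.0]
force: [0.9, 0.5, -1.4]
opening: 0.094
grasp_force: 20.0
time_s: 41.38
ee_pos: [0.4309, 0.0003, 0.151]
tool_rot: [-0.001, 0.706, 0.708, -0.001]
force: [0.8, -0.9, -1.2]
opening: 0.095
grasp_force: 20.0
```

```bash
python3 -m pendant '{"fingers":[0,0,28,28,28,28,28,28,28,28,28],"dp":[[0,0,2],[0,0,0],[0,0,0],[0,0,0],[0,0,0],[0,0,-25],[0,0,-40],[0,0,-40],[0,0,-40],[0,0,-40],[0,0,0]],"roll":[0,0,0,0,0,0,0,0,0,0,0]}'
python3 -m pendant '{"fingers":[28,28,28,28,28,28,28,28,28,28],"dp":[[13.6,31.3,0],[13.6,31.3,0],[13.6,31.3,0],[13.6,31.3,0],[13.6,31.3,0],[13.6,31.3,0],[13.6,31.3,0],[0,0,0],[0,0,0],[0,0,0]],"roll":[0,0,0,0,0,0,0,-7,-7,0]}'
python3 - <<'E'
from h import *
s=bot.read_state(); print(s["ee_pos"])
im=bot.camera("wrist"); cv2.imwrite("pics/w14.png",im[:,:,::-1])
for r in bot.tip_of("wrist","basket")[:4]: print("w",round(r["conf"],2),np.round(r["centre"]),onz("wrist",r["centre"],.064)[:2].round(3))
for r in bot.trace("wrist","basket")[:3]:
    b=np.round(r["box"]); print(round(r["conf"],2),b)
    hsv=cv2.cvtColor(im,cv2.COLOR_RGB2HSV); m=cv2.inRange(hsv,(4,110,50),(14,255,160))&(r["mask"].astype(np.uint8)*255)
    ys,xs=np.nonzero(m)
    if len(ys)>50: print([(y,xs[ys==y].min(),xs[ys==y].max()) for y in range(ys.min(),ys.max(),12) if (ys==y).any()])
bot.camera("side")
for r in bot.tip_of("side","basket")[:4]: print("s",round(r["conf"],2),onz("side",r["centre"],.004)[:2].round(3),onz("side",r["centre"],.064)[:2].round(3))
E
```

```text
time_s: 42.3
ee_pos: [0.4344, -0.0004, 0.3452]
tool_rot: [0.006, 0.707, 0.708, 0.005]
force: [0.5, -0.6, 1.9]
opening: 0.294
grasp_force: 0.0
time_s: 43.13
ee_pos: [0.6506, 0.0959, 0.3323]
tool_rot: [-0.001, 0.614, 0.789, -0.001]
force: [-0.1, -0.1, -0.5]
opening: 0.292
grasp_force: 0.0
[0.65056841 0.09588183 0.33229877]
w 0.93 [321. 203.] [0.655 0.096]
w 0.77 [123. 244.] [0.464 0.004]
w 0.58 [108. 276.] [ 0.453 -0.035]
0.82 [ 42. 223. 145. 313.]
[(248, np.int64(72), np.int64(75)), (260, np.int64(49), np.int64(81)), (272, np.int64(47), np.int64(75)), (284, np.int64(46), np.int64(79)), (296, np.int64(44), np.int64(70)), (308, np.int64(43), np.int64(53))]
0.71 [ 28. 269. 130. 361.]
[(301, np.int64(70), np.int64(70)), (313, np.int64(39), np.int64(63)), (325, np.int64(33), np.int64(62)), (337, np.int64(32), np.int64(62)), (349, np.int64(31), np.int64(51))]
0.66 [296. 176. 355. 284.]
[(204, np.int64(328), np.int64(329)), (216, np.int64(321), np.int64(334)), (228, np.int64(320), np.int64(334)), (240, np.int64(318), np.int64(331)), (252, np.int64(317), np.int64(329)), (264, np.int64(316), np.int64(328)), (276, np.int64(316), np.int64(326))]
s 0.94 [ 0.442 -0.019] [0.424 0.003]
s 0.89 [0.69  0.091] [0.653 0.105]
s 0.65 [ 0.43  -0.065] [ 0.413 -0.039]
```

```bash
python3 -m pendant '{"fingers":[28,28,28,28,28,28,0,0,0,0,0],"dp":[[0,4,30],[0,0,30],[0,0,30],[0,0,25],[0,0,9],[0,0,0],[0,0,0],[0,0,0],[0,0,0],[0,0,0],[0,0,0]],"roll":[5,0,0,0,0,0,0,0,0,0,0]}' 20
python3 -m pendant '{"fingers":[0,0,0,0],"dp":[[0,0,-10],[0,0,-10],[0,0,-7],[0,0,0]],"roll":[0,0,0,0]}'
python3 - <<'E'
from h import *
im=bot.camera("side"); cv2.imwrite("pics/s15.png",im[:,:,::-1])
for r in bot.trace("side","basket")[:4]: print(round(r["conf"],2),np.round(r["box"]))
for X in((.431,-.065),(.431,0)): print(proj("side",X+(.004,)).round(),proj("side",X+(.149,)).round())
for r in bot.tip_of("side","basket")[:4]: print("s",round(r["conf"],2),np.round(r["centre"]),onz("side",r["centre"],.004)[:2].round(3))
bot.camera("top")
for r in bot.tip_of("top","basket")[:4]: print("t",round(r["conf"],2),np.round(r["centre"]),onz("top",r["centre"],.004)[:2].round(3))
E
```

```text
time_s: 44.3
ee_pos: [0.6557, 0.0965, 0.2134]
tool_rot: [0.002, 0.649, 0.761, 0.002]
force: [1.3, 0.3, 4.2]
opening: 0.092
grasp_force: 20.0
time_s: 44.63
ee_pos: [0.6552, 0.0966, 0.2404]
tool_rot: [0.001, 0.649, 0.761, 0.001]
force: [-0.8, 0.4, -0.4]
opening: 0.092
grasp_force: 20.0
0.76 [332. 290. 372. 353.]
0.76 [197. 225. 238. 290.]
0.71 [363. 275. 395. 341.]
0.34 [189. 231. 274. 294.]
[372. 324.] [381. 283.]
[347. 346.] [352. 308.]
s 0.97 [221. 275.] [0.704 0.08 ]
s 0.92 [350. 334.] [ 0.445 -0.021]
s 0.87 [371. 324.] [ 0.432 -0.064]
t 0.9 [307. 338.] [ 0.429 -0.069]
t 0.69 [288. 331.] [ 0.442 -0.025]
t 0.5 [240. 225.] [0.679 0.117]
```

```bash
python3 -m pendant '{"fingers":[0,0,0,0,0,0,0,0,0,0,0,0],"dp":[[0,-22,0],[0,-22,0],[0,-22,0],[0,-22,0],[0,-22,0],[0,-22,0],[0,-22,0],[0,-22,0],[0,-25,0],[3,-25,0],[3,-12,0],[0,0,0]],"roll":[0,0,0,0,0,0,0,0,0,0,4.5,4.5]}'
python3 -m pendant '{"fingers":[0,0,0,0,0,0],"dp":[[0,0,0],[0,0,28],[0,0,28],[0,0,27],[0,0,0],[0,0,0]],"roll":[0,0,0,0,0,0]}'
python3 - <<'E'
from h import *
bot.camera("side")
for r in bot.tip_of("side","basket")[:4]: print("s",round(r["conf"],2),np.round(r["centre"]),onz("side",r["centre"],.006)[:2].round(3))
for k in["hook_root","hook_tip"]:
  for r in bot.tip_of("side",k)[:1]: print(k,round(r["conf"],2),np.round(r["centre"]),onz("side",r["centre"],.165)[:2].round(3))
E
```

```text
time_s: 45.88
ee_pos: [0.4161, 0.0648, 0.237]
tool_rot: [-0.0, 0.708, 0.706, -0.0]
force: [0.2, -0.5, -0.5]
opening: 0.093
grasp_force: 20.0
time_s: 46.38
ee_pos: [0.4177, 0.0647, 0.1535]
tool_rot: [-0.001, 0.706, 0.708, -0.001]
force: [0.0, 0.3, -0.0]
opening: 0.091
grasp_force: 20.0
s 0.77 [326. 378.] [0.413 0.068]
hook_root 0.59 [193. 235.] [0.699 0.108]
hook_tip 0.68 [270. 294.] [0.526 0.084]
```

```bash
python3 -m pendant '{"fingers":[0,28,28,28,28,24,24,24,24,24,24,24],"dp":[[0,0,1],[0,0,0],[0,0,0],[0,0,0],[0,0,-25],[0,0,-40],[0,0,-40],[0,0,-40],[0,0,-40],[0,0,0],[5,34.6,0],[5,34.6,0]],"roll":[0,0,0,0,0,0,0,0,0,0,0,0]}'
python3 -m pendant '{"fingers":[20,20,20,20,20],"dp":[[5,34.6,0],[5,34.6,0],[5,34.6,0],[0,0,0],[0,0,0]],"roll":[0,0,0,0,0]}'
python3 -m pendant '{"fingers":[20,20,20,20,20,20,20,20,20,20,20,20],"dp":[[0,0,0],[0,0,0],[0,0,0],[0,0,0],[0,0,0],[0,0,0],[0,0,0],[0,0,0],[0,0,0],[0,0,0],[0,0,0],[0,0,0]],"roll":[6.85,6.85,6.85,6.85,6.85,6.85,6.85,6.85,6.85,6.85,6.85,6.85]}'
python3 -m pendant '{"fingers":[20],"dp":[[0,0,0]],"roll":[0]}'
python3 - <<'E'
from h import *
np.set_printoptions(precision=3,suppress=True)
s=bot.read_state(); print(s["ee_pos"],s["tool_rot"],s["q"])
bot.camera("wrist")
for k in["hook_root","hook_tip"]:
  for r in bot.tip_of("wrist",k)[:2]: print(k,round(r["conf"],2),np.round(r["centre"]),onz("wrist",r["centre"],.165)[:2].round(3))
bot.camera("side")
for r in bot.tip_of("side","basket")[:4]: print("s",round(r["conf"],2),np.round(r["centre"]),onz("side",r["centre"],.004)[:2].round(3))
for k in["hook_root","hook_tip"]:
  for r in bot.tip_of("side",k)[:1]: print(k,round(r["conf"],2),np.round(r["centre"]),onz("side",r["centre"],.165)[:2].round(3))
E
```

```text
time_s: 47.58
ee_pos: [0.4884, 0.075, 0.3411]
tool_rot: [0.002, 0.707, 0.708, 0.002]
force: [0.7, 0.1, -0.1]
opening: 0.254
grasp_force: 0.0
time_s: 48.0
ee_pos: [0.5921, 0.0901, 0.3366]
tool_rot: [-0.001, 0.706, 0.708, -0.001]
force: [-0.7, 0.7, 0.7]
opening: 0.211
grasp_force: 0.0
time_s: 49.0
ee_pos: [0.5901, 0.0899, 0.3398]
tool_rot: [0.0, 0.998, 0.066, 0.001]
force: [0.1, 0.4, -0.5]
opening: 0.208
grasp_force: 0.0
time_s: 49.08
ee_pos: [0.5902, 0.0899, 0.3397]
tool_rot: [0.0, 0.998, 0.068, 0.001]
force: [0.3, 0.3, 0.1]
opening: 0.208
grasp_force: 0.0
[0.59 0.09 0.34] [0.    0.998 0.068 0.001] [ 0.061 -0.038  1.642 -0.     1.537  1.496]
hook_root 0.89 [314.  76.] [0.7   0.107]
hook_tip 0.71 [315. 294.] [0.532 0.082]
s 0.96 [324. 377.] [0.418 0.069]
s 0.88 [351. 336.] [ 0.441 -0.019]
s 0.86 [372. 326.] [ 0.429 -0.061]
hook_root 0.84 [196. 236.] [0.695 0.105]
hook_tip 0.77 [271. 295.] [0.524 0.083]
```

```bash
python3 -m pendant '{"fingers":[22,22,22,22,22,22,22],"dp":[[0,0,30],[0,0,35],[0,0,40],[0,0,40],[0,0,21],[0,0,0],[0,0,0]],"roll":[0,0,0,0,0,0,0]}'
python3 -m pendant '{"fingers":[22,22,22,22,22,22,22,22,22,22,22,22],"dp":[[0.8,13.5,0],[0.8,13.5,0],[0.8,13.5,0],[0.8,13.5,0],[0.8,13.5,0],[0.8,13.5,0],[0.8,13.5,0],[0.8,13.5,0],[0.8,13.5,0],[0.8,13.5,0],[0.8,13.5,0],[0,0,0]],"roll":[-7,-7,-7,-7,-7,-7,-7,-7,-7,-7,-7,0]}'
python3 -m pendant '{"fingers":[22,22],"dp":[[0,0,0],[0,0,0]],"roll":[0,0]}'
```

```text
time_s: 50.02
ee_pos: [0.5906, 0.09, 0.1715]
tool_rot: [-0.0, 0.998, 0.069, -0.001]
force: [0.0, 0.4, 0.6]
opening: 0.235
grasp_force: 0.0
time_s: 51.02
ee_pos: [0.6944, -0.006, 0.1767]
tool_rot: [0.003, 0.737, 0.676, 0.002]
force: [-0.2, -0.7, 0.8]
opening: 0.23
grasp_force: 0.0
time_s: 51.18
ee_pos: [0.6915, -0.0053, 0.1746]
tool_rot: [0.001, 0.739, 0.674, 0.001]
force: [-0.7, 0.6, -0.5]
opening: 0.228
grasp_force: 0.0
```

```bash
python3 -m pendant '{"fingers":[22,22,22,22,22],"dp":[[0.5,8,0],[0,3,0],[0,3,0],[0,1,0],[0,0,0]],"roll":[-5,0,0,0,0]}'
```

```text
time_s: 51.6
ee_pos: [0.706, -0.0054, 0.1729]
tool_rot: [0.0, 0.708, 0.706, 0.0]
force: [0.5, -0.2, -0.5]
opening: 0.227
grasp_force: 0.0
```

```bash
python3 -m pendant '{"fingers":[22,22,22,22],"dp":[[0,1.5,0],[0,1.5,0],[0,0,0],[0,0,0]],"roll":[0,0,0,0]}'
python3 - <<'E'
from h import *
bot.camera("wrist"); s=bot.read_state(); print(s["ee_pos"],s["force"])
for n in("wrist",):
 for k in["hook_root","hook_tip"]:
  for r in bot.tip_of(n,k)[:1]: print(k,round(r["conf"],2),np.round(r["centre"]),onz(n,r["centre"],.165)[:2].round(3))
E
```

```text
time_s: 51.93
ee_pos: [0.709, -0.0055, 0.1726]
tool_rot: [0.0, 0.708, 0.706, 0.0]
force: [-0.6, 0.1, 0.2]
opening: 0.232
grasp_force: 0.0
[ 0.70900635 -0.0055064   0.17256852] [-0.06667589  0.23090304  0.15938272]
hook_root 0.86 [292.  23.] [0.702 0.106]
hook_tip 0.68 [302. 441.] [ 0.703 -0.065]
```

```bash
python3 -m pendant '{"fingers":[22,22,22,22],"dp":[[0,1.5,0],[0,1.5,0],[0,0,0],[0,0,0]],"roll":[0,0,0,0]}'
python3 -m pendant '{"fingers":[22,22,22,22],"dp":[[0,1.5,0],[0,1.5,0],[0,0,0],[0,0,0]],"roll":[0,0,0,0]}'
```

```text
time_s: 52.42
ee_pos: [0.7121, -0.0055, 0.1726]
tool_rot: [0.0, 0.708, 0.706, 0.0]
force: [-0.6, -0.4, 1.3]
opening: 0.23
grasp_force: 0.1
time_s: 52.75
ee_pos: [0.7151, -0.0055, 0.1727]
tool_rot: [0.0, 0.708, 0.706, 0.0]
force: [-0.2, 0.6, 0.2]
opening: 0.231
grasp_force: 0.0
```

```bash
python3 -m pendant '{"fingers":[22,22,22,22],"dp":[[0,1,0],[0,1,0],[0,0,0],[0,0,0]],"roll":[-4,0,0,0]}'
python3 -m pendant '{"fingers":[22,22,22,22],"dp":[[0,1,0],[0,1,0],[0,0,0],[0,0,0]],"roll":[0,0,0,0]}'
python3 - <<'E'
from h import *
bot.camera("wrist"); s=bot.read_state(); print(s["ee_pos"],s["force"])
for k in["hook_root","hook_tip"]:
  for r in bot.tip_of("wrist",k)[:1]: print(k,round(r["conf"],2),np.round(r["centre"]),onz("wrist",r["centre"],.165)[:2].round(3))
E
```

```text
time_s: 53.08
ee_pos: [0.7171, -0.0055, 0.1727]
tool_rot: [0.0, 0.683, 0.73, 0.0]
force: [-0.6, 0.2, 0.3]
opening: 0.236
grasp_force: 0.1
time_s: 53.42
ee_pos: [0.7185, -0.0054, 0.1726]
tool_rot: [-0.001, 0.683, 0.731, -0.001]
force: [-3.9, -0.8, 1.5]
opening: 0.232
grasp_force: 1.9
[ 0.71848418 -0.00536607  0.17260237] [-4.30089071 -0.94706736  1.65721325]
hook_root 0.58 [287.  17.] [0.702 0.107]
hook_tip 0.97 [307. 436.] [ 0.719 -0.063]
```

```bash
python3 -m pendant '{"fingers":[22,22,22,22,22,22,22],"dp":[[0,-5,0],[0,0,-20],[0,0,-35],[0,0,-40],[0,0,-40],[0,0,-10],[0,0,0]],"roll":[0,0,0,0,0,0,0]}'
python3 -m pendant '{"fingers":[22,22,22,22,22,22,22,22,22,22,22,22],"dp":[[35,-15,0],[35,-15,0],[35,-15,0],[35,-15,0],[35,-15,0],[35,-15,0],[35,-15,0],[35,-15,0],[35,-15,0],[35,-15,0],[0,0,0],[0,0,0]],"roll":[0,0,0,0,0,0,0,0,0,0,0,0]}'
python3 - <<'E'
from h import *
s=bot.read_state(); print(s["ee_pos"])
Z={"hook_root":.165,"hook_tip":.165,"board":.01,"board_top":.16,"basket":.004,"salt":0,"garlic":0}
for n in("side","top"):
  bot.camera(n)
  for k,z in Z.items():
    for r in bot.tip_of(n,k)[:3 if k=="basket" else 1]: print(n,k,round(r["conf"],2),onz(n,r["centre"],z)[:2].round(3))
  for r in bot.trace(n,"basket")[:3]: print(round(r["conf"],2),np.round(r["box"]))
for X in((.429,-.063),(.442,-.021),(.418,.068)): print("upright top exp side",proj("side",X+(.149,)).round(),"top",proj("top",X+(.149,)).round())
im=bot.camera("side"); hsv=cv2.cvtColor(im,cv2.COLOR_RGB2HSV)
m=cv2.inRange(hsv,(4,110,50),(14,255,190)); m[:270]=0; m[:,:290]=0; m[:,420:]=0
n,l,st,c=cv2.connectedComponentsWithStats(m); print([(tuple(st[i]),c[i].round()) for i in range(1,n) if st[i,4]>60])
E
```

```text
time_s: 54.15
ee_pos: [0.7163, -0.0057, 0.3248]
tool_rot: [0.005, 0.683, 0.731, 0.004]
force: [0.6, -0.5, 0.1]
opening: 0.23
grasp_force: 0.0
time_s: 55.15
ee_pos: [0.5391, 0.3348, 0.3152]
tool_rot: [-0.0, 0.681, 0.732, -0.001]
force: [0.6, -1.0, 0.0]
opening: 0.23
grasp_force: 0.0
[0.53910765 0.33481285 0.31516702]
side board_top 0.72 [ 0.671 -0.219]
top hook_root 0.64 [0.705 0.111]
top hook_tip 0.87 [ 0.72 -0.06]
top board 0.66 [ 0.619 -0.221]
top board_top 0.64 [ 0.678 -0.221]
top basket 0.98 [ 0.435 -0.071]
top basket 0.64 [ 0.445 -0.024]
top basket 0.59 [0.422 0.07 ]
top salt 0.78 [ 0.639 -0.021]
top garlic 0.79 [ 0.549 -0.047]
0.96 [297. 323. 322. 348.]
0.65 [226. 325. 256. 345.]
upright top exp side [381. 285.] top [302. 333.]
upright top exp side [357. 295.] top [282. 325.]
upright top exp side [325. 341.] top [236. 332.]
[]
```

```bash
python3 -m pendant '{"fingers":[22,22,22,22,22,22,22,22],"dp":[[32,-20,0],[32,-20,0],[32,-20,0],[32,-20,0],[32,-20,0],[32,-20,0],[0,0,0],[0,0,0]],"roll":[0,0,0,0,0,0,0,0]}'
python3 - <<'E'
from h import *
for n in("side","top"):
  im=bot.camera(n)
  T=bot.tip_of(n,"basket")
  for r in T[:3]: print(n,round(r["conf"],2),onz(n,r["centre"],.004)[:2].round(3))
  hsv=cv2.cvtColor(im,cv2.COLOR_RGB2HSV)
  for r in bot.trace(n,"basket")[:4]:
    m=cv2.inRange(hsv,(3,100,40),(17,255,230))&(r["mask"].astype(np.uint8)*255); ys,xs=np.nonzero(m)
    print(round(r["conf"],2),np.round(r["box"]),"handle px",len(xs),(xs.mean().round(),ys.mean().round()) if len(xs) else "")
for X in((.432,-.067),(.443,-.022),(.42,.069)): print("bar centre exp side",proj("side",X+(.129,)).round(),"top",proj("top",X+(.149,)).round())
for k in("salt","garlic"):
  for r in bot.tip_of("side",k)[:1]: print(k)
E
```

```text
time_s: 56.77
ee_pos: [0.4064, 0.5182, 0.3174]
tool_rot: [0.0, 0.681, 0.732, -0.0]
force: [0.3, -0.4, 0.0]
opening: 0.231
grasp_force: 0.0
side 0.89 [ 0.437 -0.019]
side 0.8 [ 0.44  -0.061]
side 0.62 [0.414 0.069]
0.87 [305. 332. 345. 400.] handle px 419 (np.float64(326.0), np.float64(348.0))
0.85 [358. 273. 395. 341.] handle px 357 (np.float64(383.0), np.float64(288.0))
0.68 [334. 290. 369. 352.] handle px 368 (np.float64(355.0), np.float64(305.0))
top 0.93 [ 0.43  -0.072]
top 0.73 [0.419 0.068]
top 0.71 [ 0.441 -0.023]
0.8 [270. 318. 294. 343.] handle px 144 (np.float64(280.0), np.float64(325.0))
0.73 [298. 324. 319. 348.] handle px 139 (np.float64(307.0), np.float64(332.0))
0.72 [226. 326. 257. 345.] handle px 128 (np.float64(237.0), np.float64(332.0))
bar centre exp side [380. 289.] top [304. 332.]
bar centre exp side [356. 301.] top [283. 324.]
bar centre exp side [324. 346.] top [236. 331.]
salt
garlic
```

```bash
python3 -c "
from plant import bot
print(bot.hand_in())"
```

```text
the job is handed in; nothing more can be done
None
```

Job handed in at about 57 s, verdict not shown: by the last camera measurements all three baskets stand upright on the mat (one was knocked about 2 cm but stayed up), the board leans on the rail, and the hook is folded to its stop.

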